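Set out the food ring that matches the sample

TASK

One steel sample lies on the wooden board beside the rack: open only the gate of the bay whose food ring has that same shape (swing it out square to the rack), then slide that ring out along the bench, without lifting it, and centre it on the black round filling pad. Then shut the gate again, and last swing the funnel over the ring as far as its stop. Leave the samples, the other rings and everything else on the bench where they are.

Things in the scene. Friction and masses are not known exactly. Their poses are not given: they have to be found in the camera images.
- ring_triangle_c (a point): Centre, half-way up (20 mm over the bench), of the loose steel food ring shaped as an equilateral triangle, outer sides 125 mm (each side's outer face 36 mm from the centre, corners 72 mm): an open hoop, no top or bottom, walls 4 mm thick, 40 mm high, about 0.25 kg, in one of the bays. Shut fingertips fit down inside it to drag it. z up; one flat side faces its -x.
- ring_square_c (a point): Centre, half-way up (20 mm over the bench), of the loose steel food ring shaped as a square, outer sides 98 mm (outer faces 49 mm from the centre): an open hoop, no top or bottom, walls 4 mm thick, 40 mm high, about 0.25 kg, in one of the bays. Shut fingertips fit down inside it to drag it. z up; one flat side faces its -x.
- ring_hexagon_c (a point): Centre, half-way up (20 mm over the bench), of the loose steel food ring shaped as a regular hexagon, 104 mm across flats (outer faces 52 mm from the centre, corners 60 mm): an open hoop, no top or bottom, walls 4 mm thick, 40 mm high, about 0.25 kg, in one of the bays. Shut fingertips fit down inside it to drag it. z up; one flat side faces its -x.
- sample_triangle_c (a point): Centre of the loose steel triangle sample, a flat hoop 12 mm high with walls 8 mm wide and the same outline as the triangle ring. One of the three samples lies on the wooden board beside the rack: that one shows the shape wanted. The two others lie in the long black tray behind the rack and mean nothing.
- sample_square_c (a point): Centre of the loose steel square sample, a flat hoop 12 mm high with walls 8 mm wide and the same outline as the square ring. One of the three samples lies on the wooden board beside the rack: that one shows the shape wanted. The two others lie in the long black tray behind the rack and mean nothing.
- sample_hexagon_c (a point): Centre of the loose steel hexagon sample, a flat hoop 12 mm high with walls 8 mm wide and the same outline as the hexagon ring. One of the three samples lies on the wooden board beside the rack: that one shows the shape wanted. The two others lie in the long black tray behind the rack and mean nothing.
- board_c (a point): Centre of the top of the square wooden sample board (170 mm, 8 mm thick), to the left of the rack. The sample wanted lies within 20 mm of this point; the other two are more than 150 mm away.
- bay_left (a point): Centre of the left (+y) bay of the black rack, on the bench; +x to the closed back, -x out of the mouth, +y left. 132 mm wide; walls 45 mm high run from 75 mm in front to 80 mm behind this point; no floor. Bays are 140 mm apart, one ring in each. The gate's upright hinge axis is at x -85, y +70 mm from here (post 45 mm high); shut, the gate's pin is at x -85, y -35 mm.
- gate_left (a joint): Gate of the left (+y) bay, rad: 0 shut across the mouth, 1.57 square to it, towards the robot; stop at 1.9. Aluminium bar 125 mm long, 8 thick, 12 to 32 mm over the bench, hinged at the mouth's +y post. An upright pin, 12 mm thick, 105 mm from the hinge, stands from the bar to 85 mm over the bench: push or pinch it to swing the gate, which stays where left (0.5 N).
- bay_mid (a point): Centre of the middle bay of the black rack, on the bench; +x to the closed back, -x out of the mouth, +y left. 132 mm wide; walls 45 mm high run from 75 mm in front to 80 mm behind this point; no floor. Bays are 140 mm apart, one ring in each. The gate's upright hinge axis is at x -85, y +70 mm from here (post 45 mm high); shut, the gate's pin is at x -85, y -35 mm.
- gate_mid (a joint): Gate of the middle bay, rad: 0 shut across the mouth, 1.57 square to it, towards the robot; stop at 1.9. Aluminium bar 125 mm long, 8 thick, 12 to 32 mm over the bench, hinged at the mouth's +y post. An upright pin, 12 mm thick, 105 mm from the hinge, stands from the bar to 85 mm over the bench: push or pinch it to swing the gate, which stays where left (0.5 N).
- bay_right (a point): Centre of the right (-y) bay of the black rack, on the bench; +x to the closed back, -x out of the mouth, +y left. 132 mm wide; walls 45 mm high run from 75 mm in front to 80 mm behind this point; no floor. Bays are 140 mm apart, one ring in each. The gate's upright hinge axis is at x -85, y +70 mm from here (post 45 mm high); shut, the gate's pin is at x -85, y -35 mm.
- gate_right (a joint): Gate of the right (-y) bay, rad: 0 shut across the mouth, 1.57 square to it, towards the robot; stop at 1.9. Aluminium bar 125 mm long, 8 thick, 12 to 32 mm over the bench, hinged at the mouth's +y post. An upright pin, 12 mm thick, 105 mm from the hinge, stands from the bar to 85 mm over the bench: push or pinch it to swing the gate, which stays where left (0.5 N).
- pad (a point): Centre of the thin black round filling pad (150 mm across, flush with the bench), where the ring goes. Axes: the funnel's hinge lies 150 mm along this frame's -y.
- funnel (a joint): Swing arm of the filling funnel, rad: 0 at its stop, with the spout straight over the pad's centre; starts at 1.0 to 1.3, swung to the pad's +x side (away from the robot). Stays where it is left (about 1.2 N at its pin).
- funnel_hinge (a point): Point on the upright hinge axis of the funnel's arm, 130 mm over the bench; axes as the pad's. Its post stands on a foot 80 mm across; the hub, 36 mm across, tops out at 112 mm.
- funnel_pin (a point): Axis of the upright push pin on the funnel's arm, 130 mm over the bench: 12 mm thick, from 105 to 160 mm high, 85 mm from the hinge. The arm is 12 mm wide, its top 105 mm high. Push it back towards the pad. The funnel hangs at the arm's end, 150 mm from the hinge: 86 mm across at its rim, 55 to 132 mm over the bench (its spout clears a ring by 15 mm).
- clay_a_c (a point): Bystander: terracotta pot, 76 mm across the rim, 66 high; a point on it. Leave alone.
- clay_b_c (a point): Bystander: terracotta pot, 76 mm across the rim, 66 high; a point on it. Leave alone.
- tin_c (a point): Bystander: food tin, 100 mm across, 150 high; a point on it. Leave alone.
- shaker_c (a point): Bystander: white shaker, 50 mm across, 100 high; a point on it. Leave alone.
There are look-alikes about, which are no part of the job. Leave any yellow look-alike of the part that bears sample_hexagon_c alone.

How it is judged:
On the way, in this order (a step that is already met when the one before it is completed fails the run):
1. the gate of the bay with the matching ring is open (over 1.2 rad), the ring still in the bay (((horizontal distance between sample_triangle_c and board_c below 0.06 m and horizontal distance between ring_triangle_c and bay_left below 0.04 m and value of joint gate_left above 1.2 rad) or (horizontal distance between sample_triangle_c and board_c below 0.06 m and horizontal distance between ring_triangle_c and bay_mid below 0.04 m and value of joint gate_mid above 1.2 rad) or (horizontal distance between sample_triangle_c and board_c below 0.06 m and horizontal distance between ring_triangle_c and bay_right below 0.04 m and value of joint gate_right above 1.2 rad) or (horizontal distance between sample_square_c and board_c below 0.06 m and horizontal distance between ring_square_c and bay_left below 0.04 m and value of joint gate_left above 1.2 rad) or (horizontal distance between sample_square_c and board_c below 0.06 m and horizontal distance between ring_square_c and bay_mid below 0.04 m and value of joint gate_mid above 1.2 rad) or (horizontal distance between sample_square_c and board_c below 0.06 m and horizontal distance between ring_square_c and bay_right below 0.04 m and value of joint gate_right above 1.2 rad) or (horizontal distance between sample_hexagon_c and board_c below 0.06 m and horizontal distance between ring_hexagon_c and bay_left below 0.04 m and value of joint gate_left above 1.2 rad) or (horizontal distance between sample_hexagon_c and board_c below 0.06 m and horizontal distance between ring_hexagon_c and bay_mid below 0.04 m and value of joint gate_mid above 1.2 rad) or (horizontal distance between sample_hexagon_c and board_c below 0.06 m and horizontal distance between ring_hexagon_c and bay_right below 0.04 m and value of joint gate_right above 1.2 rad))), for 0.1 s.
2. the matching ring is centred on the pad within 18 mm, the gate still open and the funnel still aside (value of joint funnel above 0.7 rad and value of joint any of gate_left, gate_mid, gate_right above 0.6 rad and ((horizontal distance between sample_triangle_c and board_c below 0.06 m and horizontal distance between ring_triangle_c and pad below 0.018 m) or (horizontal distance between sample_square_c and board_c below 0.06 m and horizontal distance between ring_square_c and pad below 0.018 m) or (horizontal distance between sample_hexagon_c and board_c below 0.06 m and horizontal distance between ring_hexagon_c and pad below 0.018 m))), for 0.2 s.
3. all gates are shut (under 0.15 rad), the funnel still aside (value of joint each of gate_left, gate_mid, gate_right below 0.15 rad and value of joint funnel above 0.7 rad), for 0.1 s.
4. the funnel is at its stop over the ring (under 0.06 rad) (value of joint funnel below 0.06 rad), for 0.1 s.
At the end, for the whole second after the job is handed in: The ring whose shape matches the sample on the board lies flat on the bench, its centre within 18 mm of the pad's centre; the funnel is at its stop (under 0.06 rad) over it; all three gates are shut (under 0.15 rad); the other two rings are still in their bays (value of joint each of gate_left, gate_mid, gate_right below 0.15 rad and value of joint funnel below 0.06 rad and ((horizontal distance between sample_triangle_c and board_c below 0.06 m and horizontal distance between ring_triangle_c and pad below 0.018 m and height (world z) of ring_triangle_c below 0.025 m and angle between ring_triangle_c's own z axis and vertical below 0.1 rad and (horizontal distance between ring_square_c and bay_left below 0.04 m or horizontal distance between ring_square_c and bay_mid below 0.04 m or horizontal distance between ring_square_c and bay_right below 0.04 m) and (horizontal distance between ring_hexagon_c and bay_left below 0.04 m or horizontal distance between ring_hexagon_c and bay_mid below 0.04 m or horizontal distance between ring_hexagon_c and bay_right below 0.04 m)) or (horizontal distance between sample_square_c and board_c below 0.06 m and horizontal distance between ring_square_c and pad below 0.018 m and height (world z) of ring_square_c below 0.025 m and angle between ring_square_c's own z axis and vertical below 0.1 rad and (horizontal distance between ring_triangle_c and bay_left below 0.04 m or horizontal distance between ring_triangle_c and bay_mid below 0.04 m or horizontal distance between ring_triangle_c and bay_right below 0.04 m) and (horizontal distance between ring_hexagon_c and bay_left below 0.04 m or horizontal distance between ring_hexagon_c and bay_mid below 0.04 m or horizontal distance between ring_hexagon_c and bay_right below 0.04 m)) or (horizontal distance between sample_hexagon_c and board_c below 0.06 m and horizontal distance between ring_hexagon_c and pad below 0.018 m and height (world z) of ring_hexagon_c below 0.025 m and angle between ring_hexagon_c's own z axis and vertical below 0.1 rad and (horizontal distance between ring_triangle_c and bay_left below 0.04 m or horizontal distance between ring_triangle_c and bay_mid below 0.04 m or horizontal distance between ring_triangle_c and bay_right below 0.04 m) and (horizontal distance between ring_square_c and bay_left below 0.04 m or horizontal distance between ring_square_c and bay_mid below 0.04 m or horizontal distance between ring_square_c and bay_right below 0.04 m)))); the robot touches nothing.
It fails at once if a gate of a bay with a ring of another shape is opened (over 0.4 rad) ((horizontal distance between sample_triangle_c and board_c below 0.06 m and horizontal distance between ring_square_c and bay_left below 0.04 m and value of joint gate_left above 0.4 rad) or (horizontal distance between sample_triangle_c and board_c below 0.06 m and horizontal distance between ring_square_c and bay_mid below 0.04 m and value of joint gate_mid above 0.4 rad) or (horizontal distance between sample_triangle_c and board_c below 0.06 m and horizontal distance between ring_square_c and bay_right below 0.04 m and value of joint gate_right above 0.4 rad) or (horizontal distance between sample_triangle_c and board_c below 0.06 m and horizontal distance between ring_hexagon_c and bay_left below 0.04 m and value of joint gate_left above 0.4 rad) or (horizontal distance between sample_triangle_c and board_c below 0.06 m and horizontal distance between ring_hexagon_c and bay_mid below 0.04 m and value of joint gate_mid above 0.4 rad) or (horizontal distance between sample_triangle_c and board_c below 0.06 m and horizontal distance between ring_hexagon_c and bay_right below 0.04 m and value of joint gate_right above 0.4 rad) or (horizontal distance between sample_square_c and board_c below 0.06 m and horizontal distance between ring_triangle_c and bay_left below 0.04 m and value of joint gate_left above 0.4 rad) or (horizontal distance between sample_square_c and board_c below 0.06 m and horizontal distance between ring_triangle_c and bay_mid below 0.04 m and value of joint gate_mid above 0.4 rad) or (horizontal distance between sample_square_c and board_c below 0.06 m and horizontal distance between ring_triangle_c and bay_right below 0.04 m and value of joint gate_right above 0.4 rad) or (horizontal distance between sample_square_c and board_c below 0.06 m and horizontal distance between ring_hexagon_c and bay_left below 0.04 m and value of joint gate_left above 0.4 rad) or (horizontal distance between sample_square_c and board_c below 0.06 m and horizontal distance between ring_hexagon_c and bay_mid below 0.04 m and value of joint gate_mid above 0.4 rad) or (horizontal distance between sample_square_c and board_c below 0.06 m and horizontal distance between ring_hexagon_c and bay_right below 0.04 m and value of joint gate_right above 0.4 rad) or (horizontal distance between sample_hexagon_c and board_c below 0.06 m and horizontal distance between ring_triangle_c and bay_left below 0.04 m and value of joint gate_left above 0.4 rad) or (horizontal distance between sample_hexagon_c and board_c below 0.06 m and horizontal distance between ring_triangle_c and bay_mid below 0.04 m and value of joint gate_mid above 0.4 rad) or (horizontal distance between sample_hexagon_c and board_c below 0.06 m and horizontal distance between ring_triangle_c and bay_right below 0.04 m and value of joint gate_right above 0.4 rad) or (horizontal distance between sample_hexagon_c and board_c below 0.06 m and horizontal distance between ring_square_c and bay_left below 0.04 m and value of joint gate_left above 0.4 rad) or (horizontal distance between sample_hexagon_c and board_c below 0.06 m and horizontal distance between ring_square_c and bay_mid below 0.04 m and value of joint gate_mid above 0.4 rad) or (horizontal distance between sample_hexagon_c and board_c below 0.06 m and horizontal distance between ring_square_c and bay_right below 0.04 m and value of joint gate_right above 0.4 rad)).
It fails at once if a ring of another shape is moved more than 30 mm ((horizontal distance between sample_triangle_c and board_c below 0.06 m and distance of ring_square_c from where it was at the start of the episode above 0.03 m) or (horizontal distance between sample_triangle_c and board_c below 0.06 m and distance of ring_hexagon_c from where it was at the start of the episode above 0.03 m) or (horizontal distance between sample_square_c and board_c below 0.06 m and distance of ring_triangle_c from where it was at the start of the episode above 0.03 m) or (horizontal distance between sample_square_c and board_c below 0.06 m and distance of ring_hexagon_c from where it was at the start of the episode above 0.03 m) or (horizontal distance between sample_hexagon_c and board_c below 0.06 m and distance of ring_triangle_c from where it was at the start of the episode above 0.03 m) or (horizontal distance between sample_hexagon_c and board_c below 0.06 m and distance of ring_square_c from where it was at the start of the episode above 0.03 m)).
It fails at once if a ring is lifted more than 25 mm off the bench (height (world z) of any of ring_triangle_c, ring_square_c, ring_hexagon_c above 0.045 m).
It fails at once if a sample is moved more than 30 mm (distance of any of sample_triangle_c, sample_square_c, sample_hexagon_c from where it was at the start of the episode above 0.03 m).
It fails at once if a bystander is moved more than 30 mm (distance of any of clay_a_c, clay_b_c, tin_c, shaker_c from where it was at the start of the episode above 0.03 m).
It also fails if it takes over 72 s, if anything falls off the work surface, if the arm or the gripper's body presses on something with over 40 N, if the wrist force passes 120 N, or if a joint passes its speed limit or range.

ROBOT

A 6-joint arm with a two-finger parallel gripper is mounted at the origin on the work surface. World frame = base frame: x ahead of the robot, y to its left, z up, the work surface at z = 0. Lengths are in m, angles in rad, forces in N, time in s.
With the tool pointing down it reaches from about 0.35 to 0.975 m from the base axis. Payload 4.9 kg.
Tool frame: the origin (TCP) lies midway between the tips of the shut fingers; the grasp point (between the pads) lies 19 mm behind it; z points along the fingers, y is the direction in which the jaws open and shut (so a half turn about z gives the same grasp; the last joint's range is limited). The gripper opens to 85 mm and grips with 20 to 120 N. Pads are 22 mm wide; open, the fingers measure 114 mm over their backs; the gripper's body (76 mm by 85 mm) begins 54 mm behind the grasp point. The pads swing forward as they close: fully open they stand 13 mm farther back than shut.
Start: joints at [-1.283, 0.053, 1.613, -0, 1.476, -0.119], TCP at [0.247, -0.574, 0.231] pointing down, gripper open.
Joint ranges: [-3.01, 3.01], [-1.01, 2.22], [0.06, 2.58], [-1.02, 4.17], [0.09, 2.62], [-3.14, 3.14]. Speed limits (rad/s): [2.57, 2.57, 3.14, 3.14, 3.14, 3.14].

INTERFACE

Orientations are given as a unit quaternion [w, x, y, z].
In Python, from plant import state, grab_frame, camera_info, job_done, cut_out gives the robot as it stands.
- The arm moves only by the tool step_arm, never from a script. Its argument "moves" is a list of rows, each a list of 7 numbers: the shift along the tool's x, y, z in m, then the turn, a rotation vector about the tool's x, y, z in rad, then the finger opening in m, from 0 to 0.0854. A call has 1 to 8 rows; each row shifts and turns the commanded pose from where the row before left it, along the tool's axes as they then stand; what a row does not reach is not made up. A row lasts 1/10 s, in which the tool goes at most 50 mm and 8.59 degrees, less where a joint would pass 70% of its speed; a pose out of reach is approached as far as the arm can. A call is refused whole if a number of a shift passes 0.05 or a number of a turn 0.15, either way. A call with a gripper value outside its range is refused whole. The fingers move at their own pace and stop on an object; the grip force is fixed at half the most. Time passes only in rows, so rows that do not move let the fingers close. It gives the time, the measured TCP pose, the force and the opening at its end, in the units of the state.
- state(): the state, without advancing time (a new reading comes with each control period).
- grab_frame(name): name is "scene" or "top" or "wrist"; returns (picture, depth): 420x560x3 uint8, red, green, blue; 420x560 float32, m along the optical axis (not along the pixel's ray), 0 where there is no reading.
- camera_info(name): a dict with "intrinsics" (3x3 intrinsics, pixels), "world_from_camera" (4x4, takes a point from camera to world coordinates). Camera axes: x right, y down, z forward; pixel columns grow to the right and rows downward; lengths in m; the calibration is good to about 2 mm. A picture is of the moment at which its call begins: read the wrist's pose just before it. camera_info takes no time and is no camera call; for the wrist camera it gives the pose at the moment of the call.
- job_done(): hands the job in, once; it reports no verdict.
Trained networks look in the newest picture that a camera, given by its name, has taken for a name from the list of things; names that differ only in an ending like _2 or _b are one class to them, and where a whole thing is asked for, a point or a joint stands for the part that bears it (a point fixed in the world has none). Each returns a list of dicts, best first, with "conf" (0 to 1); they miss things now and then, are a little off and sometimes report something else, mostly with a low value. They report only what shows in the picture. A call takes as long as a camera call. They do not tell look-alikes from the thing itself.
- cut_out(camera, query): "mask" (420x560 bool, what is visible of it) and "point" ([column, row] in pixels, amid what is visible of it).
The state is a dict: "time": time; "joint_pos": joint angles; "joint_vel": joint speeds; "joint_efforts": joint torques, N m; "tool_pos": TCP position; "tool_rot": TCP orientation; "contact_force": force on the tool from outside, world axes, zero at the start; "ft_torque": the same for the moment, N m; "gripper_width": opening from 0.0 (shut) to 1.0 (fully open).
Only numpy, scipy, OpenCV 4.12 (cv2) and the standard library are available. Lean on these libraries where they do the work, as an engineer would, in place of code of your own. Each camera call takes 0.05 s, during which the arm holds its last target.

## Working session

There is one attempt and no reset: what is moved stays moved. The work goes in short steps, Python scripts to look and compute and a tool call to move; the robot and the scene stay as the last step left them, time stands still between calls to the robot, and variables do not carry over. Pictures are saved under pics/ and viewed, and the job is handed in when it is done.

Besides the shell and the picture viewer there is one more tool, called as name([rows], argument=value, ...), one row to a line, values as JSON. step_arm: Moves the arm, as the interface text tells. Its arguments: {"type":"object","properties":{"moves":{"type":"array"}},"required":["moves"]}

```bash
mkdir -p pics; ls
python3 - <<'E'
from plant import *
import cv2, numpy as np
print(state())
for n in ("scene","top"):
    im,d=grab_frame(n); cv2.imwrite(f"pics/{n}0.png",im[:,:,::-1]); np.savez(f"{n}0.npz",im=im,d=d)
    c=camera_info(n); print(n,c)
E
```

```text
pics
{'time': 0.0, 'joint_pos': array([-1.28296333e+00,  5.33389046e-02,  1.61430061e+00,  3.90371444e-06,
        1.47605013e+00, -1.19004567e-01]), 'joint_vel': array([ 6.45458547e-04, -8.89795858e-04, -5.49811910e-04, -6.08797935e-05,
        8.51085800e-04,  1.91534712e-04]), 'joint_efforts': array([ 1.71694533e-03, -3.93677688e+01, -3.70179713e+01, -2.54153622e-05,
        7.07662912e-03,  1.46338536e-06]), 'tool_pos': array([ 0.2471328 , -0.57336844,  0.23007023]), 'tool_rot': array([-1.04492844e-03,  9.79381144e-01,  2.02018504e-01, -8.64670767e-05]), 'contact_force': array([ 0.36962478, -0.64817521,  0.1644154 ]), 'ft_torque': array([ 0.01585165,  0.02805115, -0.00627162]), 'gripper_width': 0.9971432367399995}
scene {'intrinsics': array([[536.35264182,   0.        , 273.49604578],
       [  0.        , 536.35264182, 207.19196014],
       [  0.        ,   0.        ,   1.        ]]), 'world_from_camera': array([[ 0.67415203,  0.45899989, -0.57865201,  1.31216242],
       [ 0.73838061, -0.40006294,  0.54290305, -0.65911015],
       [ 0.01769522, -0.79326462, -0.60861986,  0.90750043],
       [ 0.        ,  0.        ,  0.        ,  1.        ]])}
top {'intrinsics': array([[449.28440286,   0.        , 274.11553221],
       [  0.        , 449.28440286, 207.86834176],
       [  0.        ,   0.        ,   1.        ]]), 'world_from_camera': array([[-2.12153634e-04, -9.97719222e-01,  6.75004332e-02,
         4.61385137e-01],
       [-9.99589076e-01, -1.72325952e-03, -2.86130845e-02,
         8.24498971e-02],
       [ 2.86641452e-02, -6.74787661e-02, -9.97308870e-01,
         1.32775386e+00],
       [ 0.00000000e+00,  0.00000000e+00,  0.00000000e+00,
         1.00000000e+00]])}
```

View pics/top0.png

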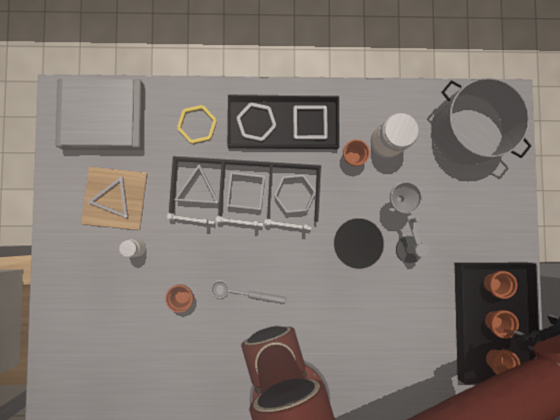

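View pics/scene0.png

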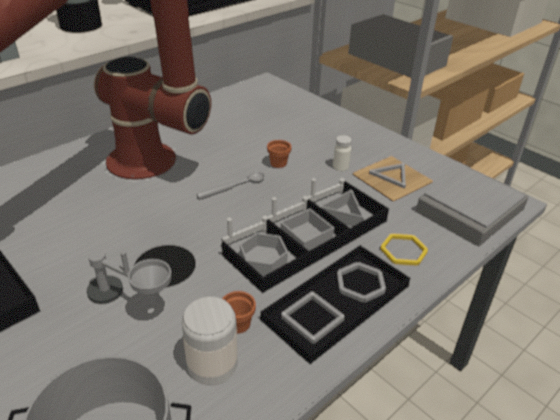

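The top view shows the triangle sample on the board at (110,198). There are rings in the bays: triangle left (197,185), square middle (246,190) and hexagon right (295,195). The pad is at (358,243), the funnel at (405,198) and its post at about (408,248). Things I could confuse with these are the yellow hexagon (197,124) and the tray samples (256,121) and (310,122). I want the triangle ring in the left bay, and I'll check that in a close crop.

```bash
cat > h.py <<'E'
import numpy as np, cv2
from plant import *
def pix2w(cam,u,v,z):
    c=camera_info(cam);K=c["intrinsics"];T=c["world_from_camera"]
    r=T[:3,:3]@np.linalg.inv(K)@np.array([u,v,1.]); o=T[:3,3]
    return o+r*(z-o[2])/r[2]
def w2pix(cam,p):
    c=camera_info(cam);K=c["intrinsics"];T=c["world_from_camera"]
    q=K@(T[:3,:3].T@(np.array(p,float)-T[:3,3])); return q[:2]/q[2]
def cloud(cam,d):
    c=camera_info(cam);K=c["intrinsics"];T=c["world_from_camera"]
    v,u=np.mgrid[:d.shape[0],:d.shape[1]]
    P=np.stack([(u-K[0,2])/K[0,0]*d,(v-K[1,2])/K[1,1]*d,d],-1)
    return P@T[:3,:3].T+T[:3,3]
E
python3 - <<'E'
from h import *
a=np.load("top0.npz"); im=a["im"]
for n,b in (("rack",(70,140,340,250)),("fun",(320,150,470,290))):
    x0,y0,x1,y1=b; c=im[y0:y1,x0:x1]; f=min(800/(x1-x0),600/(y1-y0)); f=int(f) if f>=2 else f
    cv2.imwrite(f"pics/top0_{n}.png",cv2.resize(c[:,:,::-1],None,fx=f,fy=f,interpolation=cv2.INTER_CUBIC)); print(n,f)
from plant import cut_out
for q,z in (("ring_triangle_c",.04),("ring_square_c",.04),("ring_hexagon_c",.04),("sample_triangle_c",.02),("gate_left",.03),("gate_mid",.03),("gate_right",.03),("funnel",.1),("funnel_pin",.1),("bay_left",.045),("clay_a_c",.06),("tin_c",.15),("shaker_c",.1)):
    for r in cut_out("top",q)[:3]:
        print(q,round(r["conf"],2),np.round(r["point"],1),r["mask"].sum(),np.round(pix2w("top",*r["point"],z),3))
P=cloud("top",a["d"]); 
# rack wall tops & pad
z=P[...,2]; g=im.mean(2)
m=(im.max(2)<40)&(abs(z)<.01); n,l,s,ce=cv2.connectedComponentsWithStats(m.astype(np.uint8))
for i in range(1,n):
    if s[i,4]>600: print("dark floor",s[i],ce[i],pix2w("top",*ce[i],0))
m=(im.max(2)<60)&(z>.03)&(z<.06); n,l,s,ce=cv2.connectedComponentsWithStats(m.astype(np.uint8))
for i in range(1,n):
    if s[i,4]>100:
        pts=P[l==i]; r=cv2.minAreaRect(pts[:,:2].astype(np.float32)); print("wall",s[i],r,np.median(pts[:,2]))
E
```

```text
rack 2
fun 4
ring_triangle_c 0.93 [185.5 190.2] 288 [0.599 0.3   0.04 ]
ring_square_c 0.89 [244.7 176.2] 312 [0.64 0.13 0.04]
ring_square_c 0.35 [186.7 185.7] 407 [0.612 0.296 0.04 ]
ring_hexagon_c 0.77 [291.9 177.8] 146 [ 0.636 -0.006  0.04 ]
ring_hexagon_c 0.71 [181.  297.1] 587 [0.296 0.308 0.04 ]
sample_triangle_c 0.85 [120.8 199.3] 361 [0.574 0.489 0.02 ]
gate_left 0.55 [191.6 219.3] 124 [0.516 0.283 0.03 ]
gate_left 0.24 [410.6 202.8] 1209 [ 0.565 -0.354  0.03 ]
gate_mid 0.41 [242.  221.8] 123 [0.509 0.138 0.03 ]
gate_right 0.72 [294.  226.6] 135 [ 0.495 -0.012  0.03 ]
funnel 0.68 [411.4 204.3] 1277 [ 0.555 -0.333  0.1  ]
funnel 0.68 [374.2 240. ] 3453 [ 0.457 -0.228  0.1  ]
funnel 0.46 [269.5 128.9] 361 [0.764 0.06  0.1  ]
funnel_pin 0.58 [409.3 205.7] 1079 [ 0.551 -0.327  0.1  ]
bay_left 0.85 [223.1 180. ] 2369 [0.628 0.192 0.045]
clay_a_c 0.89 [358.4 148.8] 539 [ 0.718 -0.196  0.06 ]
tin_c 0.59 [397.8 132.5] 1560 [ 0.744 -0.283  0.15 ]
shaker_c 0.81 [131.1 248. ] 350 [0.435 0.433 0.1  ]
shaker_c 0.24 [225.6 176.7] 2457 [0.63 0.18 0.1 ]
dark floor [ 464  264   68  115 2834] [500.1863091  320.89131969] [ 0.21758252 -0.62403941  0.        ]
wall [ 459  263   80  121 1039] ((0.22188682854175568, -0.598097562789917), (0.22342751920223236, 0.33770984411239624), 89.95979309082031) 0.04501869547993209
```

View pics/top0_rack.png

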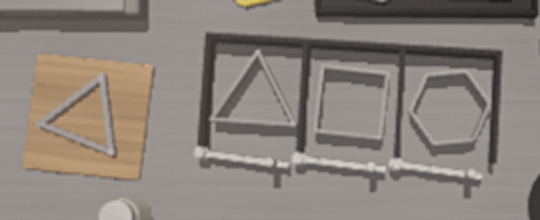

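View pics/top0_fun.png

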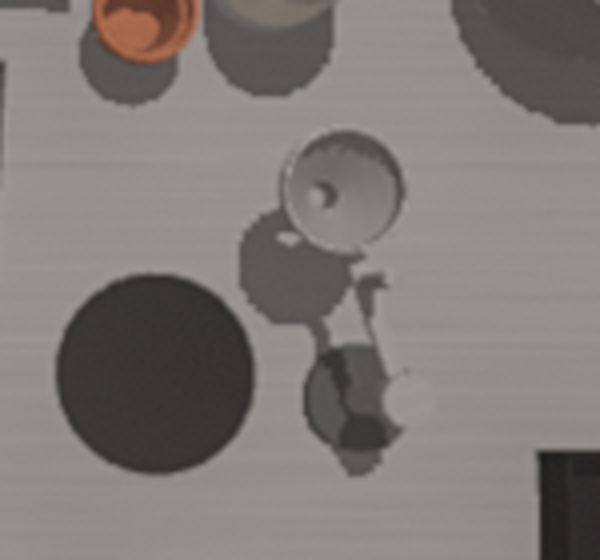

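The crop confirms it: a triangle sample on the board, and a triangle in the left bay with its flat side towards the mouth. Next I'll measure it accurately.

Run:
```python
from h import *
a=np.load("top0.npz"); im=a["im"];P=cloud("top",a["d"]);z=P[...,2]
s_=np.load("scene0.npz");PS=cloud("scene",s_["d"])
v,u=np.mgrid[:420,:560]
roi=(u>162)&(u<330)&(v>150)&(v<240)
print("bench z", np.median(z[280:300,300:340]), np.median(PS[...,2][200:220,60:90]))
m=roi&(im.max(2)<75)&(z>.038)&(z<.055)
pts=P[m]; r=cv2.minAreaRect(pts[:,:2].astype(np.float32)); print("rack",m.sum(),r,cv2.boxPoints(r),np.median(pts[:,2]))
# pad
m=(u>325)&(u<395)&(v>210)&(v<275)&(im.max(2)<65)&(abs(z)<.012)
n,l,s,ce=cv2.connectedComponentsWithStats(m.astype(np.uint8)); i=1+np.argmax(s[1:,4]); 
cn=max(cv2.findContours((l==i).astype(np.uint8),0,1)[0],key=len); print("pad",s[i],cv2.fitEllipse(cn),pix2w("top",*cv2.fitEllipse(cn)[0],0))
# gate pins z>.06
for nm,p,ii in(("top",P,im),("scene",PS,s_["im"])):
    q=p.reshape(-1,3); k=(q[:,2]>.055)&(q[:,2]<.1)&(q[:,0]>.45)&(q[:,0]<.60)&(q[:,1]>-.12)&(q[:,1]<.38)
    q=q[k]; 
    from scipy.cluster.hierarchy import fcluster,linkage
    if len(q)>1:
        L=fcluster(linkage(q[:,:2],'single'),.02,'distance')
        for j in set(L): print(nm,"pin",(L==j).sum(),q[L==j].mean(0).round(4),q[L==j].max(0).round(3))
    q=p.reshape(-1,3); k=(q[:,2]>.05)&(q[:,2]<.2)&(q[:,0]>.40)&(q[:,0]<.66)&(q[:,1]>-.45)&(q[:,1]<-.22); q=q[k]
    for lo,hi in((.05,.1),(.1,.108),(.108,.115),(.115,.128),(.128,.138),(.138,.2)):
        w=q[(q[:,2]>lo)&(q[:,2]<hi)]
        if len(w): print(nm,lo,len(w),w.min(0).round(3),w.max(0).round(3),w.mean(0).round(3))
```

```text
bench z 0.000711619826097909 -0.0006266309192539121
rack 718 ((0.603883683681488, 0.12876734137535095), (0.4235892593860626, 0.1598770171403885), 86.74473571777344) [[ 0.51204747 -0.07814628]
 [ 0.67166656 -0.08722481]
 [ 0.6957199   0.33568096]
 [ 0.5361008   0.3447595 ]] 0.04537255208334945
pad [ 335  219   48   49 1854] ((358.413818359375, 243.06568908691406), (47.33158493041992, 48.150760650634766), 160.24986267089844) [ 0.44713639 -0.20554325  0.        ]
top pin 19 [0.5106 0.2375 0.0815] [0.515 0.243 0.09 ]
top pin 1 [0.5891 0.3347 0.0558] [0.589 0.335 0.056]
top pin 20 [ 0.4951 -0.0393  0.0809] [ 0.501 -0.035  0.09 ]
top pin 14 [0.5045 0.0987 0.0846] [0.509 0.102 0.09 ]
top 0.05 286 [ 0.415 -0.353  0.05 ] [ 0.6   -0.285  0.1  ] [ 0.552 -0.318  0.089]
top 0.1 297 [ 0.416 -0.374  0.1  ] [ 0.606 -0.279  0.108] [ 0.532 -0.325  0.104]
top 0.108 282 [ 0.413 -0.372  0.108] [ 0.612 -0.269  0.115] [ 0.51  -0.335  0.112]
top 0.115 154 [ 0.413 -0.369  0.115] [ 0.614 -0.265  0.128] [ 0.548 -0.326  0.119]
top 0.128 140 [ 0.507 -0.352  0.128] [ 0.616 -0.265  0.138] [ 0.571 -0.311  0.132]
top 0.138 31 [ 0.506 -0.339  0.138] [ 0.612 -0.278  0.164] [ 0.52  -0.325  0.155]
scene pin 58 [ 0.4962 -0.0417  0.0729] [ 0.502 -0.034  0.088]
scene pin 48 [0.5118 0.2371 0.0721] [0.519 0.244 0.087]
scene pin 43 [0.5055 0.0973 0.0728] [0.512 0.106 0.088]
scene 0.05 540 [ 0.425 -0.372  0.05 ] [ 0.6  -0.28  0.1 ] [ 0.519 -0.324  0.083]
scene 0.1 378 [ 0.418 -0.372  0.1  ] [ 0.601 -0.272  0.108] [ 0.511 -0.321  0.104]
scene 0.108 376 [ 0.41  -0.371  0.108] [ 0.611 -0.267  0.115] [ 0.497 -0.325  0.112]
scene 0.115 407 [ 0.423 -0.361  0.115] [ 0.614 -0.266  0.128] [ 0.565 -0.309  0.121]
scene 0.128 237 [ 0.507 -0.35   0.128] [ 0.616 -0.265  0.138] [ 0.568 -0.311  0.131]
scene 0.138 64 [ 0.504 -0.334  0.138] [ 0.518 -0.321  0.162] [ 0.513 -0.329  0.152]
```

Run:
```python
from h import *
a=np.load("scene0.npz"); im=a["im"]
for n,b in (("rack",(210,160,410,290)),("fun",(70,220,220,320))):
    x0,y0,x1,y1=b; c=im[y0:y1,x0:x1]; cv2.imwrite(f"pics/scene0_{n}.png",cv2.resize(c[:,:,::-1],None,fx=4,fy=4,interpolation=cv2.INTER_CUBIC))
```

```text
(no output)
```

View pics/scene0_rack.png

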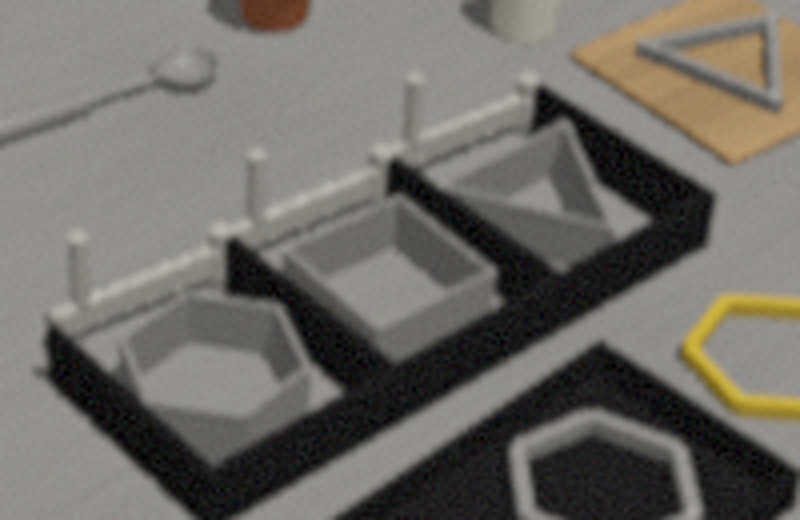

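View pics/scene0_fun.png

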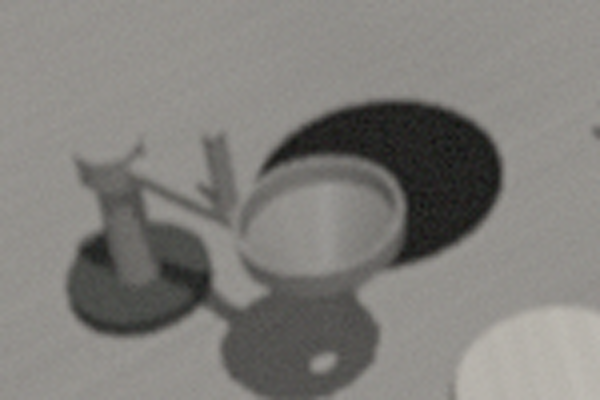

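Run:
```python
from h import *
from scipy.optimize import minimize
a=np.load("top0.npz"); im=a["im"];P=cloud("top",a["d"])
# corners estimate
for c in ((199,166.5),(175.5,200),(217.5,203)): print(pix2w("top",*c,.04).round(4))
# fit: top edge of ring triangle mid-wall points by depth & colour
z=P[...,2]; u=P[...,0];
for nm,d,ii in (("top",a["d"],im),):
    k=(z>.030)&(z<.046)&(P[...,0]>.53)&(P[...,0]<.70)&(P[...,1]>.2)&(P[...,1]<.335)&(im.max(2)>95)
    q=P[k]
    q=q[q[:,2]>.034]; print(len(q),q[:,:2].min(0),q[:,:2].max(0))
    def sd(p,q):
        x=q[:,0]-p[0];y=q[:,1]-p[1];t=p[2];n=[t+np.pi,t+np.pi/3,t-np.pi/3]
        return np.max([x*np.cos(b)+y*np.sin(b) for b in n],0)-34
    def cost(p):
        p=np.array([p[0]/1000,p[1]/1000,p[2]]);x=q[:,0]-p[0];y=q[:,1]-p[1];n=[p[2]+np.pi,p[2]+np.pi/3,p[2]-np.pi/3]
        s=np.max([x*np.cos(b)+y*np.sin(b) for b in n],0)*1000-34
        return np.minimum(np.abs(s),8).sum()
    best=min((minimize(cost,[600,270,t],method="Nelder-Mead",options=dict(xatol=1e-3,fatol=1e-3)) for t in(-.2,-.05,.1)),key=lambda r:r.fun)
    print("tri",best.x,best.fun/len(q))
for n,c in (("ladle",(285,297)),("ladlebowl",(220,290)),("ladletop",(285,292)),("clay",(180,298))): print(n,pix2w("top",*c,.01).round(3))
# rack
xh=np.array([.9984,-.0561]); yh=np.array([.0561,.9984]); pin=np.array([.5113,.2376])
b=pin+.085*xh+.035*yh; h=b-.085*xh+.07*yh; print("bay",b,"hinge",h)
for t in (0,.4,.8,1.2,1.65): print(t,(h+.105*(-np.sin(t)*xh-np.cos(t)*yh)).round(4))
# funnel hub
for r in range(1): 
    s_=np.load("scene0.npz");PS=cloud("scene",s_["d"])
    for p in (P,PS):
        q=p.reshape(-1,3);q=q[(q[:,2]>.108)&(q[:,2]<.116)&(q[:,0]<.46)&(q[:,0]>.40)&(q[:,1]<-.33)&(q[:,1]>-.38)]
        print("hub",len(q),q.min(0).round(4),q.max(0).round(4))
        q=p.reshape(-1,3);q=q[(q[:,2]>.14)&(q[:,2]<.17)&(q[:,0]<.53)&(q[:,0]>.49)&(q[:,1]<-.31)&(q[:,1]>-.35)]
        print("fpin",len(q),q.min(0).round(4),q.max(0).round(4),np.median(q,0))
```

```text
[0.6675 0.2618 0.04  ]
[0.5706 0.3276 0.04  ]
[0.5622 0.2078 0.04  ]
227 [0.53896927 0.20316867] [0.69720414 0.33307051]
tri [ 6.04282008e+02  2.65772301e+02 -6.05700294e-02] 1.9387398036095564
ladle [0.291 0.013 0.01 ]
ladlebowl [0.312 0.201 0.01 ]
ladletop [0.306 0.013 0.01 ]
clay [0.29  0.316 0.01 ]
bay [0.5981275 0.2677755] hinge [0.5171905 0.342432 ]
0 [0.5113 0.2376]
0.4 [0.4709 0.2482]
0.8 [0.4379 0.2736]
1.2 [0.4173 0.3099]
1.65 [0.4132 0.3566]
hub 130 [ 0.413  -0.372   0.1081] [ 0.4593 -0.3368  0.116 ]
fpin 27 [ 0.5064 -0.333   0.1412] [ 0.517  -0.3217  0.1643] [ 0.51162128 -0.32655134  0.16008655]
hub 168 [ 0.4098 -0.3715  0.108 ] [ 0.4489 -0.3362  0.1159]
fpin 61 [ 0.504  -0.3342  0.1404] [ 0.5175 -0.3207  0.1619] [ 0.51370724 -0.32865897  0.15445498]
```

step_arm([
  [0, 0, 0, 0, 0, 0.116, 0.05],
  [0, 0, 0, 0, 0, 0.116, 0.05],
  [0, 0, 0, 0, 0, 0.116, 0.05],
  [0, 0, 0, 0, 0, 0.116, 0.05],
  [0.0125, -0.046, 0, 0, 0, 0, 0.05],
  [0.0125, -0.046, 0, 0, 0, 0, 0.05],
  [0.0125, -0.046, 0, 0, 0, 0, 0.05],
  [0.0125, -0.046, 0, 0, 0, 0, 0.05],
])

```text
time: 1.55
tool_pos: [0.308, -0.3915, 0.2313]
tool_rot: [0.0, 1.0, -0.029, 0.0]
contact_force: [0.9, 0.4, 0.4]
gripper_width: 0.588
```

step_arm([
  [0.0125, -0.046, 0, 0, 0, 0, 0.05],
  [0.0125, -0.046, 0, 0, 0, 0, 0.05],
  [0.0125, -0.046, 0, 0, 0, 0, 0.05],
  [0.0125, -0.046, 0, 0, 0, 0, 0.05],
  [0.0125, -0.046, 0, 0, 0, 0, 0.05],
  [0.0125, -0.046, 0, 0, 0, 0, 0.05],
  [0.0125, -0.046, 0, 0, 0, 0, 0.05],
  [0.0125, -0.046, 0, 0, 0, 0, 0.05],
])

```text
time: 2.35
tool_pos: [0.4289, -0.0295, 0.2318]
tool_rot: [0.0, 1.0, -0.029, 0.001]
contact_force: [1.8, 0.1, -0.2]
gripper_width: 0.587
```

step_arm([
  [0.0112, -0.0452, 0, 0, 0, 0, 0.05],
  [0.0112, -0.0452, 0, 0, 0, 0, 0.05],
  [0.0112, -0.0452, 0, 0, 0, 0, 0.05],
  [0.0112, -0.0452, 0, 0, 0, 0, 0.05],
  [0.0112, -0.0452, 0, 0, 0, 0, 0.05],
  [0.0112, -0.0452, 0, 0, 0, 0, 0.05],
  [0, 0, 0.04, 0, 0, 0, 0.05],
  [0, 0, 0.04, 0, 0, 0, 0.05],
])

```text
time: 3.15
tool_pos: [0.5126, 0.2375, 0.1522]
tool_rot: [-0.001, 1.0, -0.027, 0.002]
contact_force: [-0.3, -0.4, -0.6]
gripper_width: 0.586
```

Run:
```python
from h import *
print(state()["tool_pos"],state()["tool_rot"])
im,d=grab_frame("wrist"); cv2.imwrite("pics/w1.png",im[:,:,::-1])
P=cloud("wrist",d); q=P.reshape(-1,3); k=(q[:,2]>.055)&(q[:,2]<.095)&(abs(q[:,0]-.511)<.03)&(abs(q[:,1]-.238)<.02); q=q[k]
print(len(q),np.median(q,0) if len(q) else 0)
```

```text
[0.51260307 0.23747076 0.15220749] [-6.98127954e-04  9.99626103e-01 -2.72521052e-02  2.11894542e-03]
306 [0.50535531 0.23617272 0.07533875]
```

View pics/w1.png

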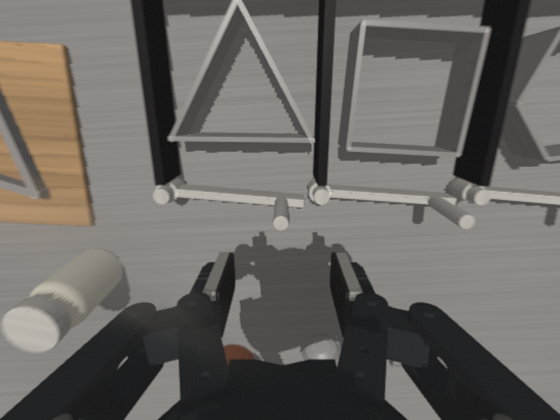

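The wrist view shows the left gate's pin at (281,215), centred between the fingers. I'll descend and pinch it.

step_arm([
  [0, 0, 0.04, 0, 0, 0, 0.05],
  [0, 0, 0.035, 0, 0, 0, 0.05],
  [0, 0, 0.02, 0, 0, 0, 0.03],
  [0, 0, 0, 0, 0, 0, 0.0],
  [0, 0, 0, 0, 0, 0, 0.0],
  [0, 0, 0, 0, 0, 0, 0.0],
  [0, 0, 0, 0, 0, 0, 0.0],
])

```text
time: 3.9
tool_pos: [0.5103, 0.2389, 0.0556]
tool_rot: [-0.004, 1.0, -0.029, -0.0]
contact_force: [1.6, 15.9, -16.9]
gripper_width: 0.118
```

step_arm([
  [0, 0, 0, 0, 0, 0, 0.0],
  [-0.0172, -0.0014, 0, 0, 0, 0, 0],
  [-0.0168, -0.0042, 0, 0, 0, 0, 0],
  [-0.0159, -0.0069, 0, 0, 0, 0, 0],
  [-0.0145, -0.0095, 0, 0, 0, 0, 0],
])

```text
time: 4.4
tool_pos: [0.4498, 0.2644, 0.057]
tool_rot: [-0.004, 1.0, -0.029, 0.004]
contact_force: [13.5, 17.4, -21.0]
gripper_width: 0.117
```

step_arm([
  [-0.0128, -0.0117, 0, 0, 0, 0, 0],
  [-0.0107, -0.0136, 0, 0, 0, 0, 0],
  [-0.0083, -0.0152, 0, 0, 0, 0, 0],
  [-0.0057, -0.0164, 0, 0, 0, 0, 0],
  [-0.0029, -0.0171, 0, 0, 0, 0, 0],
  [0, -0.0173, 0, 0, 0, 0, 0],
  [0, 0, 0, 0, 0, 0, 0],
])

```text
time: 5.1
tool_pos: [0.4097, 0.3554, 0.0568]
tool_rot: [0.001, 1.0, -0.029, -0.004]
contact_force: [-10.2, -0.8, 0.8]
gripper_width: 0.114
```

step_arm([
  [0, 0, 0, 0, 0, 0, 0.035],
  [0, 0, 0, 0, 0, 0, 0.035],
  [0, 0, 0, 0, 0, 0, 0.035],
  [0, 0, -0.03, 0, 0, 0, 0.035],
  [0, 0, -0.045, 0, 0, 0, 0.035],
  [0.04, 0.03, 0, 0, 0, 0, 0.049],
  [0.04, 0.03, 0, 0, 0, 0, 0.049],
  [0.04, 0.03, 0, 0, 0, 0, 0.049],
])

```text
time: 5.9
tool_pos: [0.5299, 0.2569, 0.1336]
tool_rot: [-0.001, 1.0, -0.028, 0.002]
contact_force: [-0.4, 0.3, 0.2]
gripper_width: 0.578
```

Run:
```python
from h import *
print(state()["tool_pos"],state()["tool_rot"],state()["gripper_width"])
im,d=grab_frame("wrist"); cv2.imwrite("pics/w2.png",im[:,:,::-1]);P=cloud("wrist",d);np.savez("w2.npz",im=im,P=P)
im,d=grab_frame("top"); cv2.imwrite("pics/top2.png",cv2.resize(im[140:280,60:340,::-1],None,fx=2.8,fy=2.8))
```

```text
[0.52987343 0.25691774 0.13356822] [-6.45354248e-04  9.99596993e-01 -2.83219270e-02  1.81778288e-03] 0.578346483649839
```

View pics/w2.png

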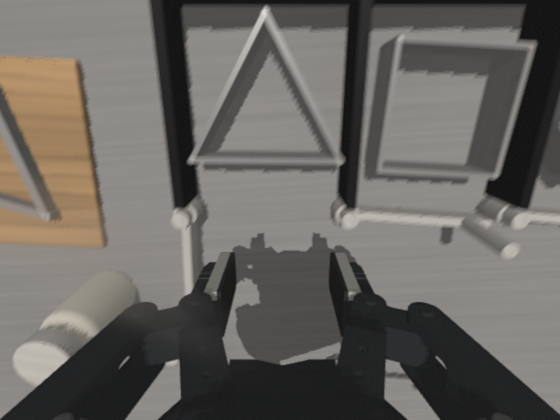

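View pics/top2.png

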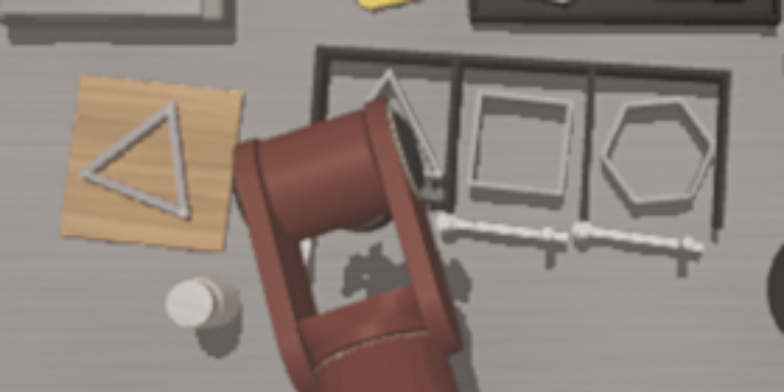

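The gate stands open at about 90°. The ring corners are at (266,8), (190,162) and (344,162), so I can refine the ring centre.

Run:
```python
from h import *
from scipy.optimize import minimize
c=[pix2w("wrist",*p,.04)[:2] for p in ((266,8),(190,162),(344,162))]
print(np.round(c,4),np.mean(c,0)); 
print([np.linalg.norm(c[i]-c[(i+1)%3]) for i in range(3)], np.arctan2(*( (c[2]-c[1])*[1,-1])))
a=np.load("w2.npz");P=a["P"].reshape(-1,3)
q=P[(P[:,2]>.034)&(P[:,2]<.046)&(P[:,0]>.53)&(P[:,0]<.69)&(P[:,1]>.205)&(P[:,1]<.325)]
q=q[a["im"].reshape(-1,3)[(P[:,2]>.034)&(P[:,2]<.046)&(P[:,0]>.53)&(P[:,0]<.69)&(P[:,1]>.205)&(P[:,1]<.325)].max(1)>95]
def cost(p):
    x=q[:,0]*1000-p[0];y=q[:,1]*1000-p[1];n=[p[2]+np.pi,p[2]+np.pi/3,p[2]-np.pi/3]
    return np.minimum(abs(np.max([x*np.cos(b)+y*np.sin(b) for b in n],0)-34),8).sum()
r=minimize(cost,[602,266,-.06],method="Nelder-Mead",options=dict(xatol=1e-3,fatol=1e-3));print(len(q),r.x,r.fun/len(q))
```

```text
[[0.6763 0.2563]
 [0.575  0.3245]
 [0.5674 0.2032]] [0.60621847 0.26136509]
[np.float64(0.12212668994998156), np.float64(0.12152996613032684), np.float64(0.12112902078327475)] -0.06249087202356094
2871 [ 6.08111167e+02  2.60886222e+02 -7.03105347e-02] 1.0891180736914916
```

step_arm([
  [0.033, -0.0055, 0, 0, 0, 0, 0.025],
  [0.033, -0.0055, 0, 0, 0, 0, 0.025],
  [0, 0, 0.03, 0, 0, 0, 0.025],
  [0, 0, 0.03, 0, 0, 0, 0.025],
  [0, 0, 0, 0, 0, 0, 0.025],
])

```text
time: 6.5
tool_pos: [0.5908, 0.2642, 0.0666]
tool_rot: [0.001, 1.0, -0.029, -0.004]
contact_force: [-1.2, 0.0, -1.5]
gripper_width: 0.293
```

Run:
```python
from h import *
print(state()["tool_pos"],state()["tool_rot"],state()["gripper_width"],state()["contact_force"])
im,d=grab_frame("wrist"); cv2.imwrite("pics/w3.png",im[:,:,::-1]);
im,d=grab_frame("scene"); cv2.imwrite("pics/s3.png",cv2.resize(im[90:290,210:430,::-1],None,fx=3,fy=3))
```

```text
[0.59082325 0.26416614 0.06659075] [ 0.00140788  0.99957708 -0.02873098 -0.00426691] 0.29330552167162854 [-1.18112749  0.00679765 -1.51545575]
```

View pics/w3.png

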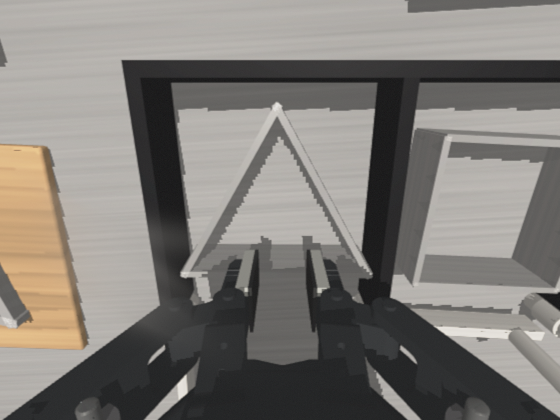

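View pics/s3.png

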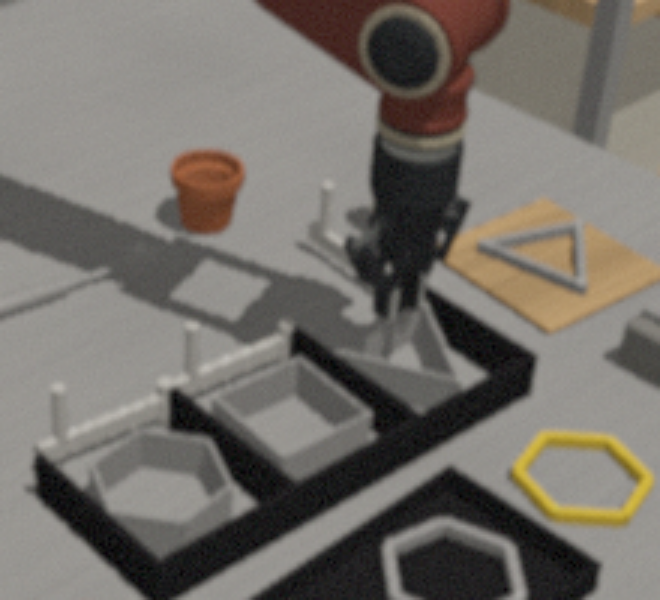

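step_arm([
  [0, 0, 0, 0, 0, 0, 0.025],
  [0, 0, 0, 0, 0, 0, 0.025],
  [0, 0, 0, 0, 0, 0, 0.025],
])

```text
time: 6.9
tool_pos: [0.5951, 0.2655, 0.0732]
tool_rot: [-0.0, 1.0, -0.029, 0.001]
contact_force: [-0.1, 0.5, -1.3]
gripper_width: 0.292
```

Run:
```python
from h import *
s=state();print(s["tool_pos"],s["tool_rot"],s["gripper_width"],s["contact_force"])
im,d=grab_frame("wrist"); np.savez("w4.npz",im=im,d=d); P=cloud("wrist",d)
cv2.imwrite("pics/w4.png",cv2.resize(im[80:330,140:400,::-1],None,fx=2.4,fy=2.4))
# finger tips bits
```

```text
[0.59512254 0.26545793 0.07323326] [-4.77928915e-04  9.99591820e-01 -2.85322247e-02  1.37015663e-03] 0.29225292437315287 [-0.07598605  0.48336395 -1.31100083]
```

View pics/w4.png

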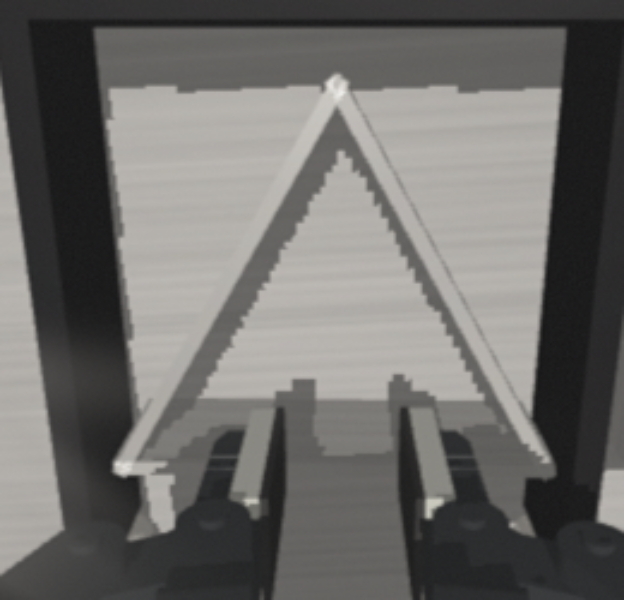

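Run:
```python
from h import *
c=[pix2w("wrist",*p,.04)[:2] for p in ((280.4,112),(187.9,275),(370,274))]
print(np.round(c,4),np.mean(c,0),[np.linalg.norm(c[i]-c[(i+1)%3]).round(4) for i in range(3)])
T=state()["tool_pos"]; xh=np.array([.9984,-.0561]); yh=np.array([.0561,.9984])
o=np.mean(c,0)-T[:2]; print("ring centre rel tcp, rack axes",o@xh,o@yh)
print("tcp pix",w2pix("wrist",T))
```

```text
[[0.6719 0.2622]
 [0.5716 0.3298]
 [0.5656 0.2086]] [0.60304609 0.26685417] [np.float64(0.121), np.float64(0.1213), np.float64(0.119)]
ring centre rel tcp, rack axes 0.008041914676336597 0.001934230413408706
tcp pix [282.32726849 264.10909824]
```

step_arm([
  [0, -0.001, 0.015, 0, 0, 0, 0.025],
  [0, -0.001, 0.015, 0, 0, 0, 0.025],
  [0, 0, 0.015, 0, 0, 0, 0.025],
  [0, 0, 0.008, 0, 0, 0, 0.025],
  [0, 0, 0.006, 0, 0, 0, 0.025],
  [0, 0, 0, 0, 0, 0, 0.025],
  [0, 0, 0, 0, 0, 0, 0.025],
])

```text
time: 7.65
tool_pos: [0.5946, 0.2671, 0.0125]
tool_rot: [-0.0, 1.0, -0.029, 0.0]
contact_force: [-0.6, 0.4, 0.4]
gripper_width: 0.296
```

step_arm([
  [-0.006, 0, 0, 0, 0, 0, 0.025],
  [-0.005, 0, 0, 0, 0, 0, 0.03],
  [0, 0, 0, 0, 0, 0, 0.037],
  [0, 0, 0, 0, 0, 0, 0.043],
  [0, 0, 0, 0, 0, 0, 0.047],
  [0, 0, 0, 0, 0, 0, 0.047],
])

```text
time: 8.25
tool_pos: [0.5835, 0.2677, 0.0125]
tool_rot: [-0.0, 1.0, -0.029, 0.0]
contact_force: [0.6, -0.8, -0.5]
gripper_width: 0.55
```

Run:
```python
from h import *
im,d=grab_frame("wrist"); cv2.imwrite("pics/w5.png",im[:,:,::-1])
```

```text
(no output)
```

View pics/w5.png

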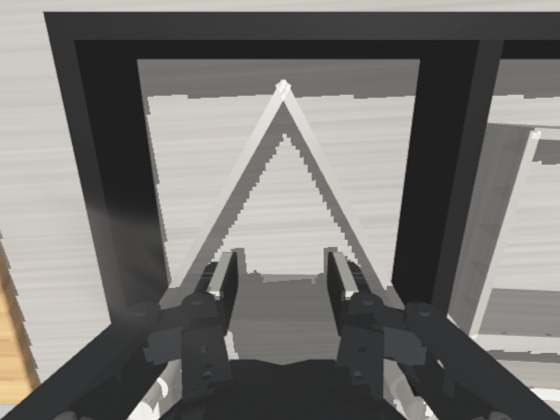

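step_arm([
  [-0.01, 0, 0, 0, 0, 0, 0.05],
  [-0.02, 0, 0, 0, 0, 0, 0.05],
  [-0.02, 0, 0, 0, 0, 0, 0.05],
  [-0.02, 0, 0, 0, 0, 0, 0.05],
  [-0.02, 0, 0, 0, 0, 0, 0.05],
  [-0.01, 0, 0, 0, 0, 0, 0.05],
  [0, 0, 0, 0, 0, 0, 0.05],
])

```text
time: 9.0
tool_pos: [0.4819, 0.2734, 0.012]
tool_rot: [0.0, 1.0, -0.028, -0.001]
contact_force: [0.4, -1.3, -0.1]
gripper_width: 0.587
```

Run:
```python
from h import *
im,d=grab_frame("wrist"); cv2.imwrite("pics/w6.png",im[:,:,::-1])
```

```text
(no output)
```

View pics/w6.png

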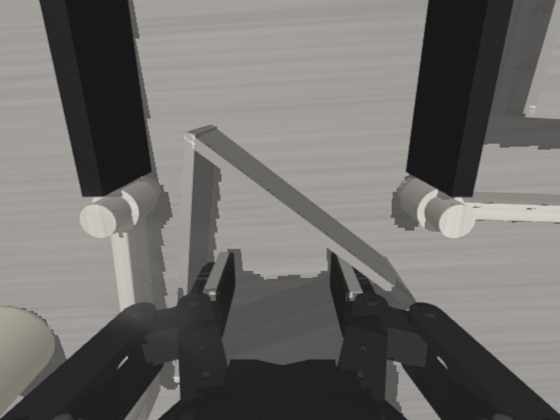

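step_arm([
  [-0.01, 0, 0, 0, 0, 0, 0.05],
  [-0.02, 0.003, 0, 0, 0, 0, 0.05],
  [-0.02, 0.003, 0, 0, 0, 0, 0.05],
  [-0.02, 0.003, 0, 0, 0, 0, 0.05],
  [-0.02, 0.003, 0, 0, 0, 0, 0.05],
  [-0.01, 0.003, 0, 0, 0, 0, 0.05],
  [0, 0, 0, 0, 0, 0, 0.05],
])

```text
time: 9.75
tool_pos: [0.3817, 0.2638, 0.0119]
tool_rot: [0.0, 1.0, -0.028, -0.001]
contact_force: [0.2, 0.2, -0.1]
gripper_width: 0.585
```

Run:
```python
from h import *
im,d=grab_frame("wrist"); cv2.imwrite("pics/w7.png",im[:,:,::-1])
im,d=grab_frame("scene"); cv2.imwrite("pics/s7.png",cv2.resize(im[90:290,150:430,::-1],None,fx=2.8,fy=2.8))
```

```text
(no output)
```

View pics/w7.png

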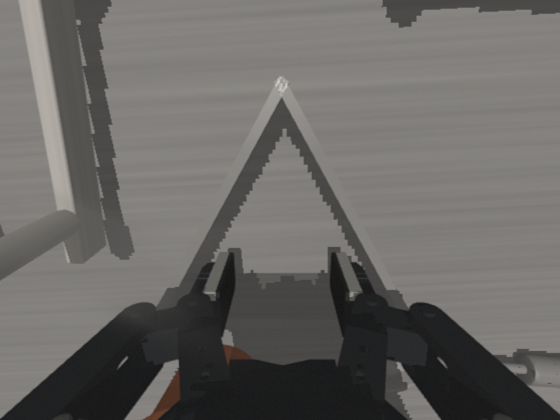

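View pics/s7.png

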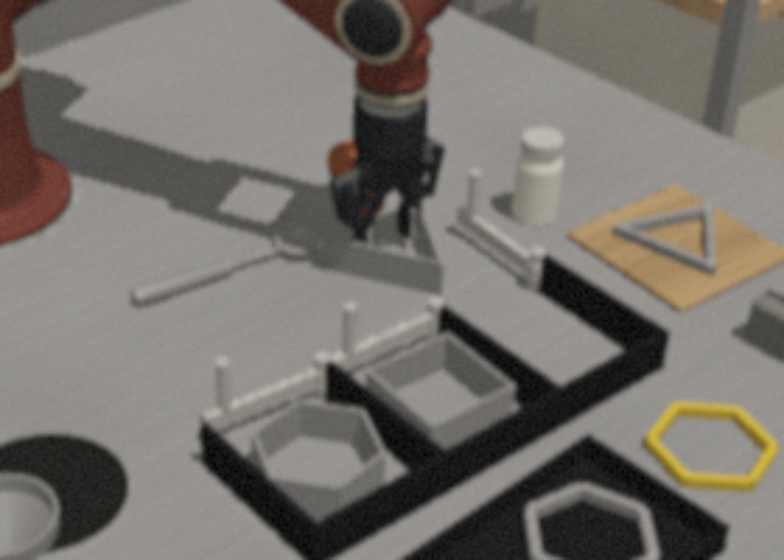

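step_arm([
  [0.0005, 0.01, 0, 0, 0, 0, 0.05],
  [0.001, 0.02, 0, 0, 0, 0, 0.05],
  [0.001, 0.02, 0, 0, 0, 0, 0.05],
  [0.001, 0.02, 0, 0, 0, 0, 0.05],
  [0.001, 0.02, 0, 0, 0, 0, 0.05],
  [0.001, 0.02, 0, 0, 0, 0, 0.05],
  [0.001, 0.02, 0, 0, 0, 0, 0.05],
  [0.0005, 0.01, 0, 0, 0, 0, 0.05],
])

```text
time: 10.65
tool_pos: [0.3822, 0.1225, 0.0124]
tool_rot: [-0.0, 1.0, -0.03, 0.0]
contact_force: [-0.4, 1.4, -0.6]
gripper_width: 0.584
```

Run:
```python
from h import *
im,d=grab_frame("wrist"); cv2.imwrite("pics/w8.png",im[:,:,::-1])
```

```text
(no output)
```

View pics/w8.png

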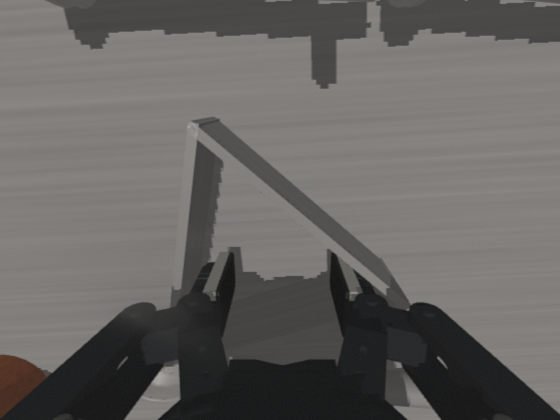

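step_arm([
  [0.001, 0.01, 0, 0, 0, 0, 0.05],
  [0.0015, 0.025, 0, 0, 0, 0, 0.05],
  [0.0015, 0.025, 0, 0, 0, 0, 0.05],
  [0.0015, 0.025, 0, 0, 0, 0, 0.05],
  [0.0015, 0.025, 0, 0, 0, 0, 0.05],
  [0.0015, 0.025, 0, 0, 0, 0, 0.05],
  [0.0015, 0.02, 0, 0, 0, 0, 0.05],
  [0.001, 0.01, 0, 0, 0, 0, 0.05],
])

```text
time: 11.5
tool_pos: [0.3835, -0.0425, 0.0124]
tool_rot: [-0.0, 1.0, -0.029, 0.0]
contact_force: [-0.2, 2.1, 0.8]
gripper_width: 0.586
```

step_arm([
  [0.001, 0.01, 0, 0, 0, 0, 0.05],
  [0.0015, 0.025, 0, 0, 0, 0, 0.05],
  [0.0015, 0.025, 0, 0, 0, 0, 0.05],
  [0.0015, 0.025, 0, 0, 0, 0, 0.05],
  [0.0015, 0.025, 0, 0, 0, 0, 0.05],
  [0.001, 0.015, 0, 0, 0, 0, 0.05],
  [0, 0, 0, 0, 0, 0, 0.05],
])

```text
time: 12.2
tool_pos: [0.3846, -0.1679, 0.0126]
tool_rot: [0.0, 1.0, -0.029, 0.0]
contact_force: [0.3, 0.8, -0.1]
gripper_width: 0.584
```

Run:
```python
from h import *
im,d=grab_frame("wrist"); cv2.imwrite("pics/w9.png",im[:,:,::-1])
im,d=grab_frame("top"); cv2.imwrite("pics/top9.png",im[:,:,::-1])
im,d=grab_frame("scene"); cv2.imwrite("pics/s9.png",cv2.resize(im[130:330,30:310,::-1],None,fx=2.8,fy=2.8))
```

```text
(no output)
```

View pics/w9.png

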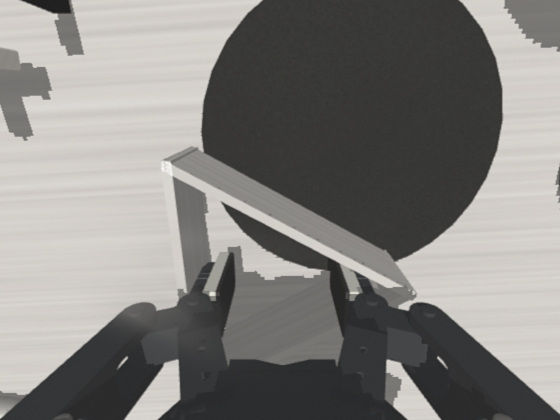

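View pics/s9.png

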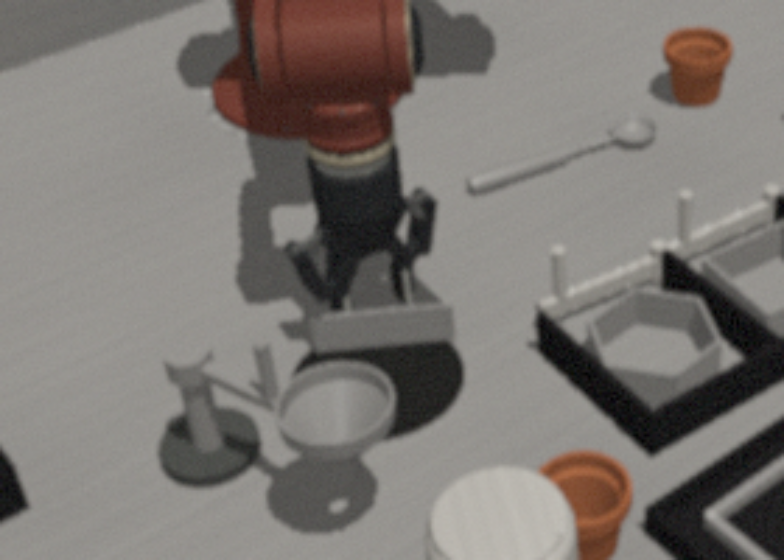

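View pics/top9.png

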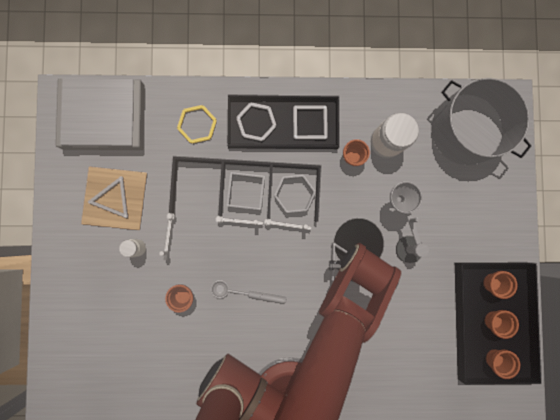

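```bash
cat >> h.py <<'E'
def tri2(A,B,inside):
    A,B=np.array(A[:2]),np.array(B[:2]); m=(A+B)/2; d=(B-A)/np.linalg.norm(B-A); n=np.array([-d[1],d[0]])
    if n@(np.array(inside)-m)<0:n=-n
    return m+.0361*n, np.linalg.norm(B-A)
E
python3 - <<'E'
from h import *
T=state()["tool_pos"]
A=pix2w("wrist",166,165,.04);B=pix2w("wrist",412,294,.04)
c,L=tri2(A,B,T[:2]); print(A,B,c,L,T)
print("pad from wrist: pixel circle centre approx", pix2w("wrist",352,122,0))
xh=np.array([.9984,-.0561]); yh=np.array([.0561,.9984]); d=np.array([.447,-.2055])-c; print("ring to pad rack axes",d@xh,d@yh)
E
```

```text
[ 0.44556835 -0.12445388  0.04      ] [ 0.38180912 -0.22374941  0.04      ] [ 0.38331195 -0.15459623] 0.11800356357991185 [ 0.3840382  -0.16592326  0.01201976]
pad from wrist: pixel circle centre approx [ 0.45482753 -0.20443742  0.        ]
ring to pad rack axes 0.06644184622669679 -0.047249423145515605
```

step_arm([
  [0.005, 0.015, 0, 0, 0, 0, 0.05],
  [0.01, 0.02, 0, 0, 0, 0, 0.05],
  [0.012, 0, 0, 0, 0, 0, 0.05],
  [0.015, 0, 0, 0, 0, 0, 0.05],
  [0.015, 0, 0, 0, 0, 0, 0.05],
  [0.013, 0, 0, 0, 0, 0, 0.05],
  [0, 0, 0, 0, 0, 0, 0.05],
])

```text
time: 13.05
tool_pos: [0.454, -0.2057, 0.0127]
tool_rot: [0.0, 1.0, -0.028, 0.001]
contact_force: [-0.9, -0.8, -0.6]
gripper_width: 0.582
```

Run:
```python
from h import *
im,d=grab_frame("wrist"); cv2.imwrite("pics/w10.png",im[:,:,::-1])
```

```text
(no output)
```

View pics/w10.png

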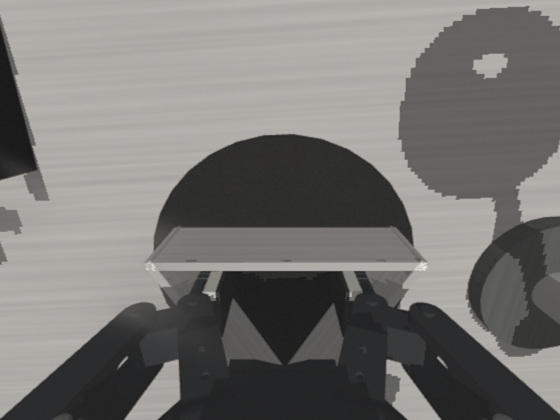

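Run:
```python
from h import *
T=state()["tool_pos"]
A=pix2w("wrist",149,266.5,.04);B=pix2w("wrist",427,266.5,.04)
c,L=tri2(A,B,T[:2]-[.05,0]); print(A,B,c,L,T)
xh=np.array([.9984,-.0561]); yh=np.array([.0561,.9984]); d=np.array([.447,-.2055])-c; print("ring to pad rack axes",d@xh,d@yh)
# pad arc fit from dark pixels above ring
im,_=grab_frame("wrist"); m=(im.max(2)<60); m[225:]=0; m[:,:140]=0; m[:,430:]=0
pts=[]
for u in range(160,412,6):
    v=np.where(m[:,u])[0]
    if len(v): pts.append(pix2w("wrist",u,v.min()-.5,0)[:2])
pts=np.array(pts); M=np.c_[2*pts,np.ones(len(pts))]; s=np.linalg.lstsq(M,(pts**2).sum(1),rcond=None)[0]; print("pad wrist",s[:2],np.sqrt(s[2]+s[0]**2+s[1]**2))
from scipy.optimize import least_squares
print(least_squares(lambda p:np.hypot(*(pts-p).T)-.075,[.447,-.2]).x)
```

```text
[ 0.47072665 -0.14854892  0.04      ] [ 0.4641403  -0.26882024  0.04      ] [ 0.43138749 -0.20671061] 0.12045152785032832 [ 0.45301809 -0.20546593  0.01243447]
ring to pad rack axes 0.015519618480714948 0.0020845353482622313
pad wrist [ 0.44522724 -0.2055434 ] 0.07469949567074594
[ 0.44488338 -0.20552729]
```

Pad and ring estimates agree to a couple of millimetres. I'll push another 14.5 mm.

step_arm([
  [0.005, -0.001, 0, 0, 0, 0, 0.05],
  [0.005, -0.001, 0, 0, 0, 0, 0.05],
  [0.0035, 0, 0, 0, 0, 0, 0.05],
  [0, 0, 0, 0, 0, 0, 0.05],
  [-0.006, 0, 0, 0, 0, 0, 0.04],
  [0, 0, 0, 0, 0, 0, 0.025],
  [0, 0, 0, 0, 0, 0, 0.025],
])

```text
time: 13.85
tool_pos: [0.4595, -0.2041, 0.0124]
tool_rot: [0.0, 1.0, -0.029, 0.0]
contact_force: [-0.8, -0.2, 0.4]
gripper_width: 0.29
```

Run:
```python
from h import *
im,d=grab_frame("wrist"); cv2.imwrite("pics/w11.png",im[:,:,::-1])
```

```text
(no output)
```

View pics/w11.png

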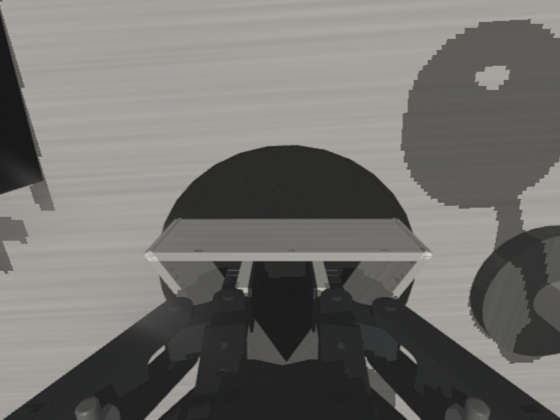

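step_arm([
  [0, 0, -0.015, 0, 0, 0, 0.025],
  [0, 0, -0.03, 0, 0, 0, 0.025],
  [0, 0, -0.04, 0, 0, 0, 0.025],
  [0, 0, -0.045, 0, 0, 0, 0.025],
  [0, 0, -0.04, 0, 0, 0, 0.025],
  [-0.02, -0.04, 0, 0, 0, 0, 0.035],
  [-0.02, -0.04, 0, 0, 0, 0, 0.035],
  [0, 0, 0, 0, 0, 0, 0.035],
])

```text
time: 14.7
tool_pos: [0.4228, -0.1187, 0.182]
tool_rot: [-0.001, 1.0, -0.027, 0.0]
contact_force: [0.2, -1.2, 0.7]
gripper_width: 0.411
```

Run:
```python
from h import *
s=state(); print(s["tool_pos"])
im,d=grab_frame("wrist"); cv2.imwrite("pics/w12.png",im[:,:,::-1]); np.savez("w12.npz",im=im,d=d,P=cloud("wrist",d))
im,d=grab_frame("top"); cv2.imwrite("pics/top12.png",cv2.resize(im[180:300,300:460,::-1],None,fx=5,fy=5,interpolation=cv2.INTER_CUBIC))
```

```text
[ 0.42279568 -0.11872687  0.18204405]
```

View pics/w12.png

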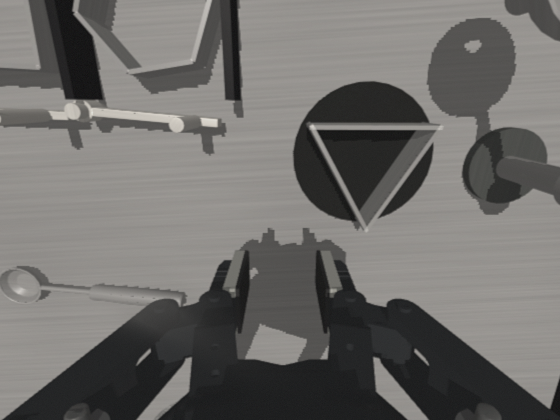

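View pics/top12.png

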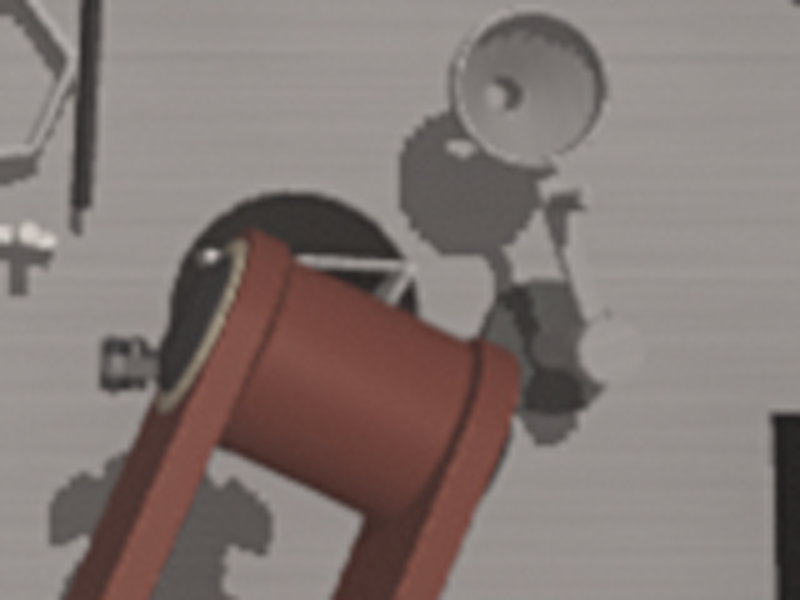

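Run:
```python
from h import *
c=np.array([pix2w("wrist",*p,.04)[:2] for p in ((308,126),(442,127),(366,231))]); print(c,c.mean(0),[np.linalg.norm(c[i]-c[i-1]) for i in range(3)])
a=np.load("w12.npz");im=a["im"]
m=(im.max(2)<62).astype(np.uint8); m[:75]=0;m[235:]=0;m[:,:285]=0;m[:,440:]=0
cn=[x for x in cv2.findContours(m,0,1)[0]]; pts=np.vstack(cn)
h=cv2.convexHull(pts); w=np.array([pix2w("wrist",*p,0)[:2] for p in h[:,0]]); 
from scipy.optimize import least_squares
print(least_squares(lambda p:np.hypot(*(w-p).T)-.075,[.447,-.2],loss="soft_l1",f_scale=.001).x)
```

```text
[[ 0.48475031 -0.14834647]
 [ 0.47710646 -0.2712453 ]
 [ 0.37677705 -0.20496572]] [ 0.44621128 -0.20818583] [np.float64(0.12191786400447066), np.float64(0.12313630733716835), np.float64(0.12024547748652958)]
[ 0.44731239 -0.20922775]
```

The ring centre is within about 2 mm of the pad centre. Now to shut the gate.

step_arm([
  [-0.004, -0.047, 0, 0, 0, 0, 0.035],
  [-0.004, -0.047, 0, 0, 0, 0, 0.035],
  [-0.004, -0.047, 0, 0, 0, 0, 0.035],
  [-0.004, -0.047, 0, 0, 0, 0, 0.035],
  [-0.004, -0.047, 0, 0, 0, 0, 0.035],
  [-0.004, -0.047, 0, 0, 0, 0, 0.035],
  [-0.004, -0.047, 0, 0, 0, 0, 0.035],
  [-0.004, -0.047, 0, 0, 0, 0, 0.035],
])

```text
time: 15.6
tool_pos: [0.4146, 0.257, 0.1825]
tool_rot: [0.0, 1.0, -0.029, 0.0]
contact_force: [-0.1, 0.1, 0.1]
gripper_width: 0.407
```

step_arm([
  [-0.004, -0.047, 0, 0, 0, 0, 0.035],
  [-0.004, -0.047, 0, 0, 0, 0, 0.035],
  [0, 0, 0.02, 0, 0, 0, 0.035],
  [0, 0, 0.02, 0, 0, 0, 0.035],
  [0, 0, 0, 0, 0, 0, 0.035],
  [0, 0, 0, 0, 0, 0, 0.035],
])

```text
time: 16.2
tool_pos: [0.4118, 0.3493, 0.142]
tool_rot: [0.0, 1.0, -0.029, -0.0]
contact_force: [1.0, 0.5, 0.5]
gripper_width: 0.408
```

Run:
```python
from h import *
s=state(); print(s["tool_pos"],s["tool_rot"])
im,d=grab_frame("wrist"); cv2.imwrite("pics/w13.png",im[:,:,::-1])
q=cloud("wrist",d).reshape(-1,3); k=(q[:,2]>.055)&(q[:,2]<.095)&(abs(q[:,0]-.41)<.03)&(abs(q[:,1]-.352)<.03); q=q[k]
print(len(q),np.median(q,0) if len(q) else 0)
im,d=grab_frame("scene"); q=cloud("scene",d).reshape(-1,3); k=(q[:,2]>.055)&(q[:,2]<.095)&(abs(q[:,0]-.41)<.03)&(abs(q[:,1]-.352)<.03); q=q[k]
print(len(q),np.median(q,0) if len(q) else 0); cv2.imwrite("pics/s13.png",cv2.resize(im[90:290,150:430,::-1],None,fx=2.8,fy=2.8))
```

```text
[0.41182975 0.3492767  0.14197566] [ 3.46741348e-04  9.99577083e-01 -2.90747358e-02 -4.42120110e-04]
398 [0.42336213 0.35547185 0.08527233]
40 [0.42178188 0.35324811 0.07232824]
```

View pics/w13.png

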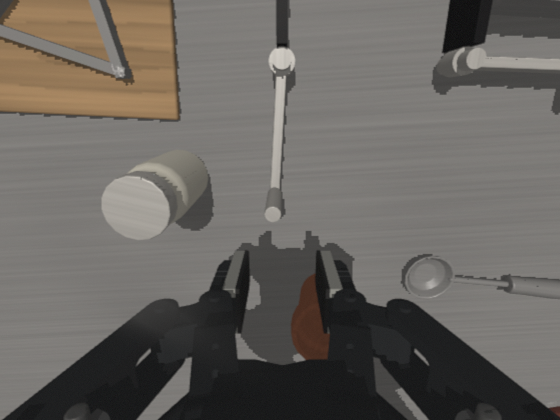

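View pics/s13.png

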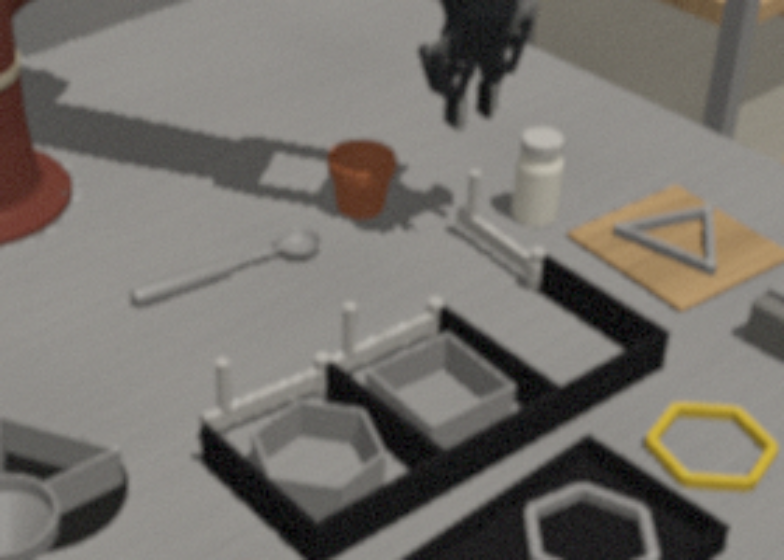

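step_arm([
  [0.003, -0.006, 0.02, 0, 0, 0, 0.035],
  [0, 0, 0.033, 0, 0, 0, 0.035],
  [0, 0, 0.033, 0, 0, 0, 0.035],
  [0, 0, 0, 0, 0, 0, 0.0],
  [0, 0, 0, 0, 0, 0, 0.0],
  [0, 0, 0, 0, 0, 0, 0.0],
  [0, 0, 0, 0, 0, 0, 0.0],
])

```text
time: 17.0
tool_pos: [0.4143, 0.3551, 0.0563]
tool_rot: [0.0, 1.0, -0.029, -0.0]
contact_force: [0.0, -1.2, -11.0]
gripper_width: 0.119
```

step_arm([
  [0, 0.0173, 0, 0, 0, 0, 0],
  [0.0029, 0.0171, 0, 0, 0, 0, 0],
  [0.0057, 0.0164, 0, 0, 0, 0, 0],
  [0.0083, 0.0152, 0, 0, 0, 0, 0],
  [0.0107, 0.0136, 0, 0, 0, 0, 0],
  [0.0128, 0.0117, 0, 0, 0, 0, 0],
])

```text
time: 17.6
tool_pos: [0.4482, 0.2608, 0.0564]
tool_rot: [0.001, 1.0, -0.028, -0.002]
contact_force: [-0.6, 0.0, -11.1]
gripper_width: 0.106
```

step_arm([
  [0.0145, 0.0095, 0, 0, 0, 0, 0],
  [0.0159, 0.0069, 0, 0, 0, 0, 0],
  [0.0168, 0.0042, 0, 0, 0, 0, 0],
  [0.0172, 0.0014, 0, 0, 0, 0, 0],
  [0, 0, 0, 0, 0, 0, 0],
])

```text
time: 18.1
tool_pos: [0.5018, 0.2381, 0.0564]
tool_rot: [-0.0, 0.999, -0.029, -0.017]
contact_force: [-47.1, 3.5, 26.2]
gripper_width: 0.001
```

The pin slipped and the shut fingers are pressing the gate against its stop. I'll back off.

step_arm([
  [-0.02, 0, 0, 0, 0, 0, 0],
  [-0.015, 0, 0, 0, 0, 0, 0],
  [0, 0, -0.04, 0, 0, 0, 0],
  [0, 0, -0.05, 0, 0, 0, 0],
  [0, 0, -0.01, 0, 0, 0, 0.03],
  [-0.03, 0, 0, 0, 0, 0, 0.03],
  [0, 0, 0, 0, 0, 0, 0.03],
])

```text
time: 18.8
tool_pos: [0.4483, 0.2408, 0.1586]
tool_rot: [-0.001, 1.0, -0.028, 0.002]
contact_force: [-0.2, -0.4, -1.0]
gripper_width: 0.352
```

Run:
```python
from h import *
s=state(); print(s["tool_pos"],s["tool_rot"])
im,d=grab_frame("wrist"); cv2.imwrite("pics/w14.png",im[:,:,::-1])
im,d=grab_frame("scene"); q=cloud("scene",d).reshape(-1,3); k=(q[:,2]>.06)&(q[:,2]<.095)&(abs(q[:,0]-.50)<.04)&(abs(q[:,1]-.24)<.03); q=q[k]
print(len(q),np.median(q,0) if len(q) else 0); cv2.imwrite("pics/s14.png",cv2.resize(im[90:290,150:430,::-1],None,fx=2.8,fy=2.8))
```

```text
[0.44828585 0.24084429 0.15857576] [-9.73029181e-04  9.99602041e-01 -2.81292777e-02  1.88574877e-03]
39 [0.52101903 0.23571234 0.07481289]
```

View pics/w14.png

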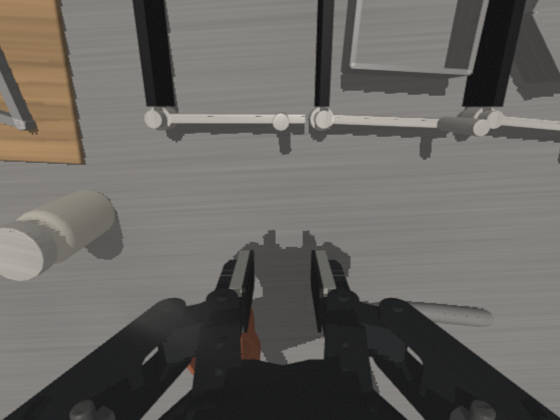

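View pics/s14.png

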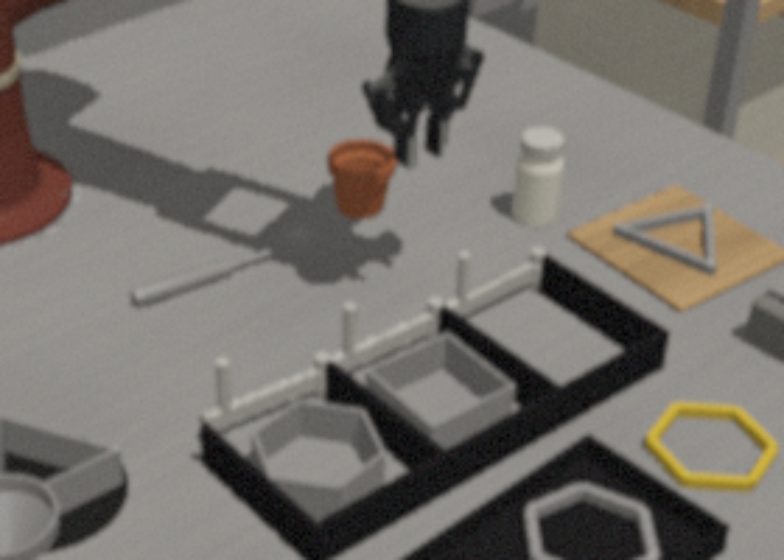

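The left gate is shut again: its pin sits at (281,121) in the wrist view and the bar is in line with its neighbours. Next is the funnel.

step_arm([
  [0, 0, -0.03, 0, 0, 0, 0.03],
  [0, 0, -0.04, 0, 0, 0, 0.03],
  [0.008, 0.047, 0, 0, 0, 0, 0.03],
  [0.008, 0.047, 0, 0, 0, 0, 0.03],
  [0.008, 0.047, 0, 0, 0, 0, 0.03],
  [0.008, 0.047, 0, 0, 0, 0, 0.03],
  [0.008, 0.047, 0, 0, 0, 0, 0.03],
  [0.008, 0.047, 0, 0, 0, 0, 0.03],
])

```text
time: 19.7
tool_pos: [0.4808, -0.0469, 0.2271]
tool_rot: [0.0, 1.0, -0.029, 0.001]
contact_force: [1.4, 0.3, 0.4]
gripper_width: 0.352
```

step_arm([
  [0.008, 0.047, 0, 0, 0, 0, 0.03],
  [0.008, 0.047, 0, 0, 0, 0, 0.03],
  [0.008, 0.047, 0, 0, 0, 0, 0.03],
  [0.008, 0.047, 0, 0, 0, 0, 0.03],
  [0.008, 0.047, 0, 0, 0, -0.125, 0.03],
  [0, 0, 0, 0, 0, -0.125, 0.03],
  [0, 0, 0, 0, 0, -0.119, 0.03],
  [0, 0, 0, 0, 0, 0, 0.03],
])

```text
time: 20.5
tool_pos: [0.5068, -0.2827, 0.2263]
tool_rot: [0.0, 0.988, 0.155, 0.0]
contact_force: [0.4, 0.6, -0.1]
gripper_width: 0.348
```

Run:
```python
from h import *
s=state(); print(s["tool_pos"],s["tool_rot"],s["joint_pos"])
im,d=grab_frame("wrist"); cv2.imwrite("pics/w15.png",im[:,:,::-1])
q=cloud("wrist",d).reshape(-1,3); k=(q[:,2]>.14)&(q[:,2]<.17)&(abs(q[:,0]-.512)<.025)&(abs(q[:,1]+.328)<.025); q=q[k]
print(len(q),np.median(q,0) if len(q) else 0)
im,d=grab_frame("scene"); q=cloud("scene",d).reshape(-1,3); k=(q[:,2]>.14)&(q[:,2]<.165)&(abs(q[:,0]-.512)<.02)&(abs(q[:,1]+.328)<.02); q=q[k]
print(len(q),np.median(q,0) if len(q) else 0)
x=q_=None
```

```text
[ 0.50675061 -0.28271654  0.22626645] [2.78638443e-04 9.87989540e-01 1.54520407e-01 1.88648712e-04] [-6.37049531e-01 -5.03050221e-02  1.72442426e+00 -1.23439181e-04
  1.46681173e+00  6.23475526e-01]
327 [ 0.51136094 -0.32626656  0.15963838]
60 [ 0.51271924 -0.32913645  0.15429047]
```

View pics/w15.png

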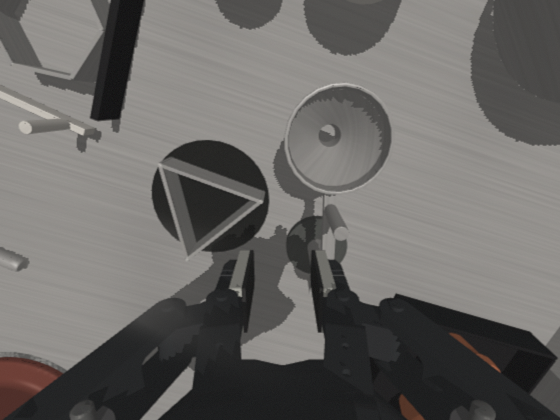

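step_arm([
  [-0.0043, 0.022, 0, 0, 0, 0, 0.03],
  [-0.0043, 0.0222, 0, 0, 0, 0, 0.03],
  [0, 0, 0.02, 0, 0, 0, 0.03],
  [0, 0, 0.015, 0, 0, 0, 0.03],
  [0, 0, 0, 0, 0, 0, 0.03],
  [0, 0, 0, 0, 0, 0, 0.03],
])

```text
time: 21.2
tool_pos: [0.5114, -0.3252, 0.1907]
tool_rot: [-0.0, 0.988, 0.155, -0.0]
contact_force: [0.4, -0.4, 0.9]
gripper_width: 0.348
```

Run:
```python
from h import *
s=state(); print(s["tool_pos"],s["tool_rot"])
im,d=grab_frame("wrist"); cv2.imwrite("pics/w16.png",im[:,:,::-1])
print(w2pix("wrist",[.512,-.3275,.16]), w2pix("wrist",s["tool_pos"]))
```

```text
[ 0.51138503 -0.32516254  0.19072679] [-4.59065791e-04  9.87864658e-01  1.55315893e-01 -4.24156419e-04]
[285.39753007 239.61374866] [281.45451557 263.82551755]
```

View pics/w16.png

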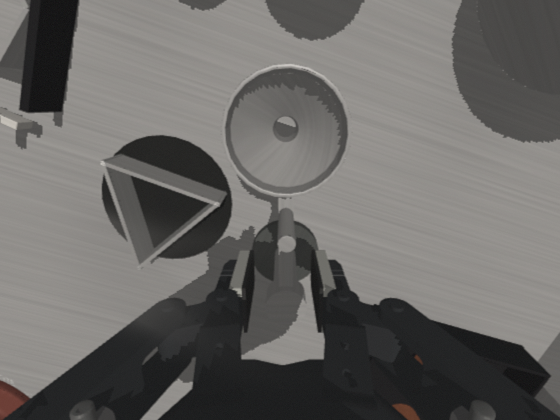

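step_arm([
  [0, 0.001, 0.02, 0, 0, 0, 0.03],
  [0, 0.001, 0.02, 0, 0, 0, 0.03],
  [0, 0, 0.01, 0, 0, 0, 0.03],
  [0, 0, 0, 0, 0, 0, 0.0],
  [0, 0, 0, 0, 0, 0, 0.0],
  [0, 0, 0, 0, 0, 0, 0.0],
  [0, 0, 0, 0, 0, 0, 0.0],
])

```text
time: 21.95
tool_pos: [0.512, -0.3275, 0.1412]
tool_rot: [-0.0, 0.988, 0.155, -0.0]
contact_force: [0.5, -0.1, -5.7]
gripper_width: 0.109
```

Gripped. Swinging about the hinge by 7 × 0.143 rad first, then checking the force.

step_arm([
  [-0.0005, -0.0061, 0, 0, 0, -0.072, 0],
  [-0.0009, -0.0121, 0, 0, 0, -0.143, 0],
  [-0.0009, -0.0121, 0, 0, 0, -0.143, 0],
  [-0.0009, -0.0121, 0, 0, 0, -0.143, 0],
])

```text
time: 22.35
tool_pos: [0.4895, -0.2916, 0.1412]
tool_rot: [-0.0, 0.917, 0.398, 0.001]
contact_force: [-0.5, 0.3, -5.4]
gripper_width: 0.111
```

step_arm([
  [-0.0009, -0.0121, 0, 0, 0, -0.143, 0],
  [-0.0009, -0.0121, 0, 0, 0, -0.143, 0],
  [-0.0009, -0.0121, 0, 0, 0, -0.143, 0],
  [-0.0005, -0.0085, 0, 0, 0, -0.1, 0],
  [0, 0, 0, 0, 0, 0, 0],
])

```text
time: 22.85
tool_pos: [0.4493, -0.2696, 0.1412]
tool_rot: [-0.002, 0.783, 0.622, 0.001]
contact_force: [-0.3, 6.4, -3.7]
gripper_width: 0.106
```

Run:
```python
from h import *
s=state(); print(s["tool_pos"],s["tool_rot"],s["contact_force"],s["gripper_width"])
t=s["tool_pos"][:2]-[.430,-.354]; print("rad",np.linalg.norm(t),"theta",1.456-np.arctan2(t[1],t[0]))
im,d=grab_frame("wrist"); cv2.imwrite("pics/w17.png",im[:,:,::-1])
im,d=grab_frame("scene"); cv2.imwrite("pics/s17.png",cv2.resize(im[180:330,50:250,::-1],None,fx=4,fy=4))
```

```text
[ 0.44933347 -0.26956419  0.14121508] [-0.0016031   0.78304662  0.62196042  0.00080747] [-0.29489935  6.42528721 -3.68491128] 0.10636283449610957
rad 0.08662095429939622 theta 0.11029587208658875
```

View pics/s17.png

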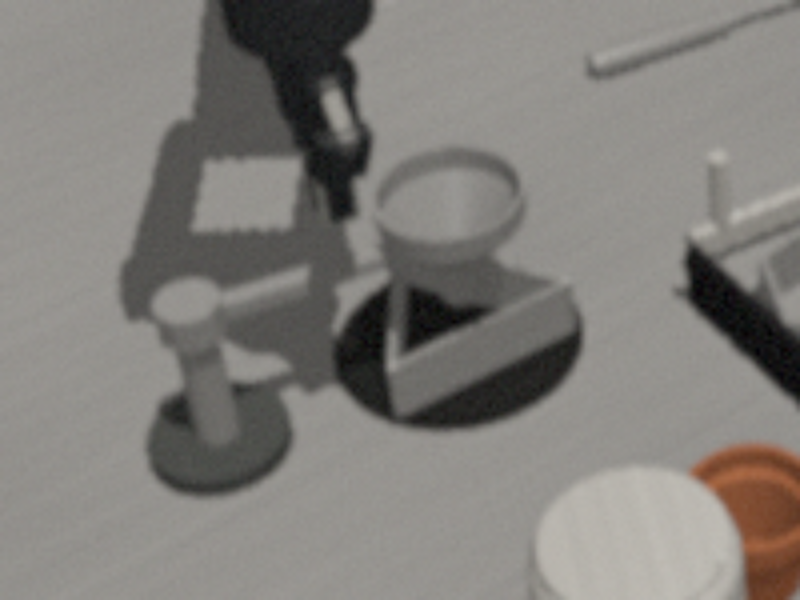

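step_arm([
  [-0.0002, -0.003, 0, 0, 0, -0.036, 0],
  [0, -0.003, 0, 0, 0, -0.036, 0],
  [0, -0.002, 0, 0, 0, -0.02, 0],
  [0, 0, 0, 0, 0, 0, 0],
])

```text
time: 23.35
tool_pos: [0.4422, -0.2681, 0.1412]
tool_rot: [-0.002, 0.754, 0.657, 0.001]
contact_force: [0.2, 6.6, -2.4]
gripper_width: 0.11
```

step_arm([
  [0, -0.0015, 0, 0, 0, 0, 0],
  [0, 0, 0, 0, 0, 0, 0],
])

```text
time: 23.55
tool_pos: [0.441, -0.268, 0.1412]
tool_rot: [-0.001, 0.754, 0.657, 0.002]
contact_force: [0.3, 5.7, -3.8]
gripper_width: 0.113
```

step_arm([
  [0, -0.001, 0, 0, 0, 0, 0],
  [0, 0, 0, 0, 0, 0, 0],
])

```text
time: 23.75
tool_pos: [0.4402, -0.2679, 0.1412]
tool_rot: [-0.001, 0.754, 0.657, 0.002]
contact_force: [0.6, 5.4, -3.7]
gripper_width: 0.106
```

step_arm([
  [0, -0.001, 0, 0, 0, 0, 0],
  [0, 0, 0, 0, 0, 0, 0],
])

```text
time: 23.95
tool_pos: [0.4394, -0.2677, 0.1412]
tool_rot: [-0.001, 0.754, 0.657, 0.002]
contact_force: [3.1, 5.5, -5.2]
gripper_width: 0.105
```

step_arm([
  [0, -0.001, 0, 0, 0, 0, 0],
  [0, 0, 0, 0, 0, 0, 0],
])

```text
time: 24.15
tool_pos: [0.4389, -0.2677, 0.1413]
tool_rot: [-0.0, 0.754, 0.657, 0.002]
contact_force: [4.0, 5.1, -5.7]
gripper_width: 0.107
```

step_arm([
  [0, -0.001, 0, 0, 0, 0, 0],
  [0, 0, 0, 0, 0, 0, 0],
])

```text
time: 24.35
tool_pos: [0.4389, -0.2677, 0.1412]
tool_rot: [0.001, 0.754, 0.657, 0.003]
contact_force: [8.5, 4.9, -8.8]
gripper_width: 0.111
```

The x force has risen and the position has stalled, so the stop is reached. I'll release and lift off.

step_arm([
  [0, 0, 0, 0, 0, 0, 0.03],
  [0, 0, 0, 0, 0, 0, 0.03],
  [0, 0, 0, 0, 0, 0, 0.03],
  [0, 0, -0.02, 0, 0, 0, 0.03],
  [0, 0, -0.04, 0, 0, 0, 0.03],
  [-0.02, 0, -0.04, 0, 0, 0, 0.03],
  [-0.04, 0, 0, 0, 0, 0, 0.03],
  [-0.04, 0, 0, 0, 0, 0, 0.03],
])

```text
time: 25.15
tool_pos: [0.424, -0.3704, 0.2451]
tool_rot: [0.003, 0.754, 0.657, -0.0]
contact_force: [0.2, -0.2, 0.2]
gripper_width: 0.353
```

step_arm([
  [-0.045, 0, 0, 0, 0, 0, 0.03],
  [-0.045, 0, 0, 0, 0, 0, 0.03],
  [-0.045, 0, 0, 0, 0, 0, 0.03],
  [0, 0, 0, 0, 0, 0, 0.03],
  [0, 0, 0, 0, 0, 0, 0.03],
])

```text
time: 25.65
tool_pos: [0.4042, -0.503, 0.2414]
tool_rot: [-0.0, 0.755, 0.656, 0.0]
contact_force: [-0.1, -0.4, -0.4]
gripper_width: 0.351
```

Run:
```python
from h import *
print(state()["tool_pos"],state()["contact_force"])
im,d=grab_frame("top"); cv2.imwrite("pics/top18.png",im[:,:,::-1]); cv2.imwrite("pics/top18c.png",cv2.resize(im[180:300,300:460,::-1],None,fx=5,fy=5,interpolation=cv2.INTER_CUBIC))
P=cloud("top",d).reshape(-1,3)
im2,d2=grab_frame("scene"); cv2.imwrite("pics/s18.png",im2[:,:,::-1]); PS=cloud("scene",d2).reshape(-1,3)
for q in (P,PS):
    k=q[(q[:,2]>.14)&(q[:,2]<.165)&(abs(q[:,0]-.44)<.03)&(abs(q[:,1]+.27)<.02)]; 
    if len(k): m=k.mean(0); print("fpin",len(k),m, "theta",1.456-np.arctan2(m[1]+.354,m[0]-.430))
    k=q[(q[:,2]>.126)&(q[:,2]<.136)&(abs(q[:,0]-.447)<.06)&(abs(q[:,1]+.206)<.06)]
    if len(k): print("rim",len(k),(k.min(0)+k.max(0))/2)
k=PS[(PS[:,2]>.055)&(PS[:,2]<.09)&(PS[:,0]<.54)&(PS[:,0]>.47)&(PS[:,1]>-.1)&(PS[:,1]<.28)]
for y in (.237,.098,-.041):
    z=k[abs(k[:,1]-y)<.02]; print("gatepin",z.mean(0))
```

```text
[ 0.40421664 -0.50299517  0.24144724] [-0.14158759 -0.41561358 -0.42986849]
fpin 25 [ 0.44111209 -0.26895994  0.15707769] theta 0.015136438890907655
rim 133 [ 0.44738876 -0.21516208  0.13081992]
fpin 50 [ 0.44214748 -0.27072771  0.15285524] theta 0.03005852009905996
rim 223 [ 0.4473476  -0.21395419  0.13084681]
gatepin [0.52104097 0.2362352  0.07233812]
gatepin [0.50862732 0.09769928 0.07245715]
gatepin [ 0.49615352 -0.04182542  0.07359386]
```

View pics/top18.png

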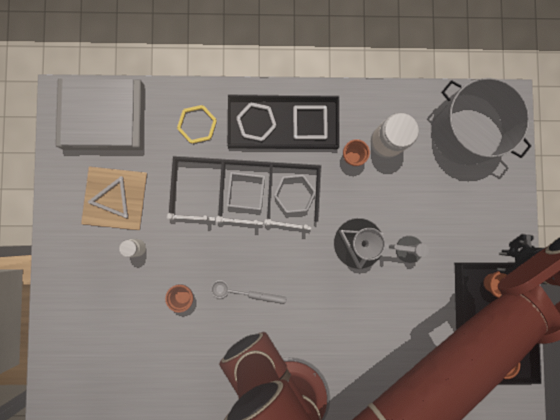

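View pics/s18.png

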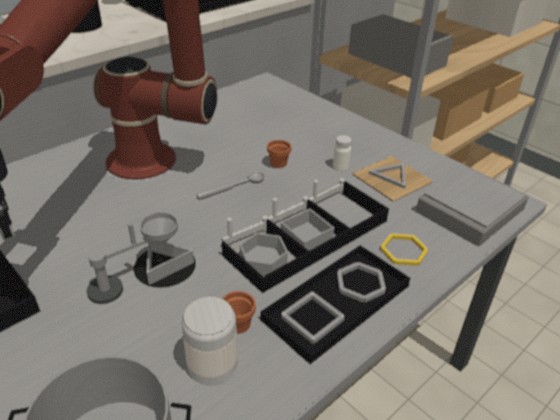

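View pics/top18c.png

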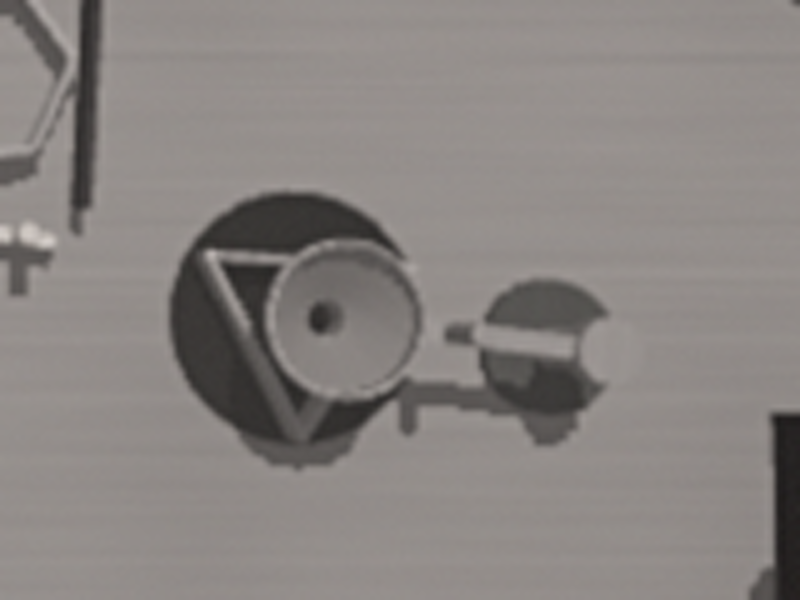

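Run:
```python
from h import *
from scipy.optimize import least_squares
def fit(cam,d,c0):
    q=cloud(cam,d).reshape(-1,3); k=q[(q[:,2]>.126)&(q[:,2]<.137)&(np.hypot(q[:,0]-c0[0],q[:,1]-c0[1])<.055)&(np.hypot(q[:,0]-c0[0],q[:,1]-c0[1])>.03)][:,:2]
    r=least_squares(lambda p:np.hypot(*(k-p[:2]).T)-p[2],[*c0,.042],loss="soft_l1",f_scale=.001); return r.x
c={}
for cam in("top","scene"):
    a=fit(cam,np.load(cam+"0.npz")["d"],(.573,-.308)); _,d=grab_frame(cam); b=fit(cam,d,(.447,-.206)); print(cam,a,b)
    h=np.array([.430,-.354]); 
    for p in(a,b): t=p[:2]-h; print(np.hypot(*t),np.arctan2(t[1],t[0]))
    print("to pad mm",(b[:2]-[.447,-.2055])*1000)
```

```text
top [ 0.57300532 -0.30803549  0.04115412] [ 0.44846995 -0.2057391   0.04105221]
0.15021071079934825 0.3109888908987763
0.1494069346606219 1.446857530324474
to pad mm [ 1.46994519 -0.23910411]
scene [ 0.57238703 -0.307831    0.04111077] [ 0.44732182 -0.20536947  0.04116635]
0.14968514681141779 0.313553468272871
0.14963649171727014 1.4547768752210177
to pad mm [0.32182249 0.13052889]
```

The fitted funnel rim is centred over the pad within 0.3 to 1.5 mm, about 0.01 rad. Everything else stands as it was, so I'm handing in.

```bash
python3 -c "
from plant import *
print(job_done())"
```

```text
the job is handed in; nothing more can be done
None
```

I carried out all the steps in order and handed the job in at about 26 s of the 72 s; no verdict is reported. The sample on the board was a triangle, so I opened only the left gate. I dragged the triangle ring along the bench to the pad, shut the gate, and swung the funnel to its stop.

**Last checks:**
- **Ring:** it was about 2 to 3 mm from the pad centre when measured, before the gate and funnel moves. The final pictures show it lying flat there.
- **Funnel:** the fitted rim centre is 0.3 to 1.5 mm from the pad centre, about 0.01 rad. The pin gave a slightly larger angle, 0.015 to 0.03 rad. Both are under the 0.06 rad limit.
- **Gates:** all three look shut.
- **Everything else:** the other rings, samples and bystanders look unmoved in the pictures, and the arm stands clear.

**What went wrong:**
- **Gate closing:** the left gate's pin slipped out of the fingers near the end. The shut fingers then pushed the gate onto its stop with about 47 N at the wrist, and I backed off at once. Only the fingers were at the pin, as far as I can tell, but that force is above the 40 N limit for the arm and gripper body.
- **Gate position:** the left gate's pin now reads about 9 mm farther in than at the start, roughly -0.09 rad, still on the shut side.
- **Ring rotation:** the ring turned in the fingers while being dragged. It ended with a flat side facing away from the robot, which does not affect its centring.

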